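# Load the glaze-jar mixer

### The arm

A 7-joint arm with a two-finger parallel gripper is mounted at the origin on the work surface. World frame = base frame: x ahead of the robot, y to its left, z up, the work surface at z = 0. Lengths are in m, angles in rad, forces in N, time in s.
With the tool pointing down it reaches from about 0.4 to 0.85 m from the base axis. Payload 10.4 kg.
Tool frame: the origin (TCP) lies on the centre line of the jaws, within the pads' length; the fingertips stand 17 mm ahead of it and the grasp point (between the pads) lies 2 mm behind it; z points along the fingers, y is the direction in which the jaws open and shut (so a half turn about z gives the same grasp; the last joint's range is limited). The gripper opens to 87 mm and grips with 3 to 60 N. Pads are 19 mm wide; open, the fingers measure 117 mm over their backs; the gripper's body (75 mm by 190 mm) begins 51 mm behind the grasp point.
Start: joints at [-1.258, 0.332, -0.065, 1.46, 0.022, 1.35, -0.088], TCP at [0.206, 0.59, 0.24] pointing down, gripper open.
Joint ranges: [-2.6, 2.6], [-0.5, 2.12], [-1.47, 1.34], [0.16, 2.42], [-1.27, 4.41], [0.06, 2.06], [-2.6, 2.6]. Speed limits (rad/s): [2.22, 2.22, 2.79, 2.79, 3.14, 3.14, 3.14].

### API

Orientations are given as a 3x3 rotation matrix whose columns are the frame's x, y, z axes.
In Python, from workcell import arm, capture, camera_model, hand_in, trace, tip_of gives the robot as it stands. The module is installed in compiled form; this text tells all that it offers.
- The arm moves only by the tool move_arm, never from a script. Its argument "motion" is a list of rows, each a list of 3 entries, a list of its own where there are three numbers: the shift along the world's x, y, z normalised to -1 to 1, where 1 is 15 cm, then the turn, a rotation vector about the world's x, y, z normalised to -1 to 1, where 1 is 120 degrees, then the finger opening in mm, from 0 to 87. A call has 1 to 12 rows; each row shifts and turns the commanded pose from where the row before left it; what a row does not reach is not made up. A row lasts 1/10 s, in which the tool goes at most 50 mm and 8.59 degrees, less where a joint would pass 70% of its speed; a pose out of reach is approached as far as the arm can. A call with a number of a shift or a turn outside -1 to 1 is refused whole. A call with a gripper value outside its range is refused whole. The fingers move at their own pace and stop on an object; the grip force is fixed at half the most. Time passes only in rows, so rows that do not move let the fingers close. It gives the time, the measured TCP pose, the force and the opening at its end, in the units of the state.
- arm.get_obs(): the state, without advancing time (a new reading comes with each control period).
- capture(name): name is "scene" or "side" or "wrist"; returns the picture (384x512x3 uint8, blue, green, red); there is no depth.
- camera_model(name): a dict with "camera_matrix" (3x3 intrinsics, pixels), "rvec" (rotation vector, rad) and "tvec" (3), from world to camera coordinates, as OpenCV has them. Camera axes: x right, y down, z forward; pixel columns grow to the right and rows downward; lengths in m; the calibration is good to about 2 mm. A picture is of the moment at which its call begins: read the wrist's pose just before it. camera_model takes no time and is no camera call; for the wrist camera it gives the pose at the moment of the call.
- hand_in(): hands the job in, once; it reports no verdict.
Trained networks look in the newest picture that a camera, given by its name, has taken for a name from the list of things; names that differ only in an ending like _2 or _b are one class to them, and where a whole thing is asked for, a point or a joint stands for the part that bears it (a point fixed in the world has none). Each returns a list of dicts, best first, with "score" (0 to 1); they miss things now and then, are a little off and sometimes report something else, mostly with a low value. They report only what shows in the picture. A call takes as long as a camera call.
- trace(thing, camera): "mask" (384x512 bool, what is visible of it) and "location" ([column, row] in pixels, amid what is visible of it).
- tip_of(thing, camera): "location" ([column, row] in pixels: a listed point, or the origin of a listed thing).
The state is a dict: "clock": time; "q": joint angles; "joint_vel": joint speeds; "tau": joint torques, N m; "tool_pos": TCP position; "orientation": TCP orientation; "ft_force": force on the tool from outside, world axes, zero at the start; "moment": the same for the moment, N m; "gripper_width": opening from 0.0 (shut) to 1.0 (fully open).
Only numpy, scipy, OpenCV 4.12 (cv2) and the standard library are available. Lean on these libraries where they do the work, as an engineer would, in place of code of your own. Each camera call takes 0.05 s, during which the arm holds its last target.

### The job

Throw the mixer's lever into its load notch (the one nearest the robot) to clear the hold-down bars, then drop every glaze jar standing on the table, one by one, fully home into a pocket of its own size (wide jars in wide pockets, slim jars in slim pockets). When all the jars are in, throw the lever into the middle notch with the white mark so that the bars lie over the lids; leave the fresh clay cups standing where they are.

Things in the scene. Friction and masses are not known exactly. Their poses are not given: they have to be found in the camera images.
- mixer: Fixed glaze-jar mixer. Origin: centre of the deck's underside, on the table; x away from the robot (yaw varies), y along the pocket rows, z up. White deck 200 (x) x 296 (y) x 47 mm high, with a near row (x = -52.5 mm) of three wide and a far row (x = +52.5) of three slim round pockets at y = 86, 0, -86. Beside it at y = -212: lever pedestal 70 mm wide, 48 high, quadrant plate radius 62.
- lever (a joint): Lever angle q, rad, stops at 0 and 1.3. Pivot at (0, -210, 50) mm in the mixer's frame; knob centre = pivot + 120 mm x (sin(q-0.65), 0, cos(q-0.65)). Three notches between dark teeth: load q = 0.10 (nearest the robot), hold q = 0.80 (middle), service q = 1.15 (far). Dry friction, about 4 N at the knob, keeps it wherever it is left: no spring, no snap.
- lever_knob (a point): Centre of the lever's black ball knob, 30 mm in diameter, on a 12 mm shaft, 145 to 170 mm above the table. It can be pinched from above, fingers closing along the mixer's y, and carried along its arc, or pushed.
- load_notch (a point): Centre of the gap between the teeth of the load notch (nearest the robot, thin black mark) on the quadrant plate's rim, 66 mm from the pivot. The lever is in it when q is within 0.1 rad of 0.10; the bars are then clear of both rows.
- hold_notch (a point): Centre of the gap between the teeth of the hold notch (middle one, broad white mark), 66 mm from the pivot. The lever is in it when q is within 0.1 rad of 0.80; the bars then lie across the middle of both rows.
- near_bar (a point): Middle of the top of the hold-down frame's near bar (z = 113 mm). Two bars, each 20 (x) x 328 (y) x 10 mm, 105 mm apart in x, undersides at z = 103 mm (6 mm over a seated jar's lid), joined by 8 mm plates at y = +-160 mm reaching down beside the deck to z = 13. Bar x in the mixer's frame = -52.5 mm + 64.3 mm/rad x (q - 0.80).
- far_bar (a point): The same point on the far bar. The lever slides both bars along the mixer's x. In the load notch each lies 45 mm to the robot's side of its row, leaving room for fingers that close along the mixer's y (not along x); elsewhere the bars cover the pockets.
- wide_jar0: Closed wide glaze jar: straight white cylinder 58 mm in diameter and 85 mm tall with grey lid and paper label, about 300 g, bottom-heavy (settled glaze). Origin: centre of its underside, z up along its axis. None if absent in this run. Starts upright on the table to the left of the mixer.
- wide_jar1: Closed wide glaze jar: straight white cylinder 58 mm in diameter and 85 mm tall with grey lid and paper label, about 300 g, bottom-heavy (settled glaze). Origin: centre of its underside, z up along its axis. None if absent in this run. Starts upright on the table to the left of the mixer.
- wide_jar2: Closed wide glaze jar: straight white cylinder 58 mm in diameter and 85 mm tall with grey lid and paper label, about 300 g, bottom-heavy (settled glaze). Origin: centre of its underside, z up along its axis. None if absent in this run. Starts upright on the table to the left of the mixer.
- wide_pocket0 (a point): Centre of the floor of a wide pocket (62 mm bore, 35 mm deep); a seated jar's origin comes here and 50 mm of the jar stands out.
- wide_pocket1 (a point): Centre of the floor of a wide pocket (62 mm bore, 35 mm deep); a seated jar's origin comes here and 50 mm of the jar stands out.
- wide_pocket2 (a point): Centre of the floor of a wide pocket (62 mm bore, 35 mm deep); a seated jar's origin comes here and 50 mm of the jar stands out.
- slim_jar0: Closed slim glaze jar: straight white cylinder 46 mm in diameter and 85 mm tall with grey lid and paper label, about 200 g, bottom-heavy (settled glaze). Origin: centre of its underside, z up along its axis. None if absent in this run. Starts upright on the table to the left of the mixer.
- slim_jar1: Closed slim glaze jar: straight white cylinder 46 mm in diameter and 85 mm tall with grey lid and paper label, about 200 g, bottom-heavy (settled glaze). Origin: centre of its underside, z up along its axis. None if absent in this run. Starts upright on the table to the left of the mixer.
- slim_jar2: Closed slim glaze jar: straight white cylinder 46 mm in diameter and 85 mm tall with grey lid and paper label, about 200 g, bottom-heavy (settled glaze). Origin: centre of its underside, z up along its axis. None if absent in this run. Starts upright on the table to the left of the mixer.
- slim_pocket0 (a point): Centre of the floor of a slim pocket (50 mm bore, 35 mm deep); a seated jar's origin comes here and 50 mm of the jar stands out.
- slim_pocket1 (a point): Centre of the floor of a slim pocket (50 mm bore, 35 mm deep); a seated jar's origin comes here and 50 mm of the jar stands out.
- slim_pocket2 (a point): Centre of the floor of a slim pocket (50 mm bore, 35 mm deep); a seated jar's origin comes here and 50 mm of the jar stands out.
- clay_cup0: Bystander: freshly thrown open brown clay cup, about 82 mm in diameter, 95 mm tall, loose on the table beyond the jars or the mixer. Origin: centre of its underside.
- clay_cup1: Bystander: freshly thrown open brown clay cup, about 86 mm in diameter, 85 mm tall, loose on the table beyond the jars or the mixer. Origin: centre of its underside.

How it is judged:
On the way, in this order (a step that is already met when the one before it is completed fails the run):
1. the lever is in the load notch (bars clear) (value of joint lever below 0.22 rad), for 0.2 s.
2. every jar is fully home in a pocket of its own size, with the lever still in the load notch ((distance between wide_jar0 and wide_pocket0 below 0.006 m or distance between wide_jar0 and wide_pocket1 below 0.006 m or distance between wide_jar0 and wide_pocket2 below 0.006 m) and (distance between wide_jar1 and wide_pocket0 below 0.006 m or distance between wide_jar1 and wide_pocket1 below 0.006 m or distance between wide_jar1 and wide_pocket2 below 0.006 m) and (distance between wide_jar2 and wide_pocket0 below 0.006 m or distance between wide_jar2 and wide_pocket1 below 0.006 m or distance between wide_jar2 and wide_pocket2 below 0.006 m) and (distance between slim_jar0 and slim_pocket0 below 0.006 m or distance between slim_jar0 and slim_pocket1 below 0.006 m or distance between slim_jar0 and slim_pocket2 below 0.006 m) and (distance between slim_jar1 and slim_pocket0 below 0.006 m or distance between slim_jar1 and slim_pocket1 below 0.006 m or distance between slim_jar1 and slim_pocket2 below 0.006 m) and (distance between slim_jar2 and slim_pocket0 below 0.006 m or distance between slim_jar2 and slim_pocket1 below 0.006 m or distance between slim_jar2 and slim_pocket2 below 0.006 m) and value of joint lever below 0.22 rad), for 0.2 s.
At the end, for the whole second after the job is handed in: Every jar present has its underside centre within 6 mm of the floor centre of a pocket of its own size, and the lever rests within 0.1 rad of the middle (hold) notch ((distance between wide_jar0 and wide_pocket0 below 0.006 m or distance between wide_jar0 and wide_pocket1 below 0.006 m or distance between wide_jar0 and wide_pocket2 below 0.006 m) and (distance between wide_jar1 and wide_pocket0 below 0.006 m or distance between wide_jar1 and wide_pocket1 below 0.006 m or distance between wide_jar1 and wide_pocket2 below 0.006 m) and (distance between wide_jar2 and wide_pocket0 below 0.006 m or distance between wide_jar2 and wide_pocket1 below 0.006 m or distance between wide_jar2 and wide_pocket2 below 0.006 m) and (distance between slim_jar0 and slim_pocket0 below 0.006 m or distance between slim_jar0 and slim_pocket1 below 0.006 m or distance between slim_jar0 and slim_pocket2 below 0.006 m) and (distance between slim_jar1 and slim_pocket0 below 0.006 m or distance between slim_jar1 and slim_pocket1 below 0.006 m or distance between slim_jar1 and slim_pocket2 below 0.006 m) and (distance between slim_jar2 and slim_pocket0 below 0.006 m or distance between slim_jar2 and slim_pocket1 below 0.006 m or distance between slim_jar2 and slim_pocket2 below 0.006 m) and value of joint lever between 0.7 and 0.9 rad); the robot touches nothing.
It fails at once if a clay cup is shoved more than 40 mm or knocked over (distance of any of clay_cup0, clay_cup1 from where it was at the start of the episode above 0.04 m or angle between any of clay_cup0, clay_cup1's own z axis and vertical above 0.5 rad).
Of wide_jar0, wide_jar1, wide_jar2, slim_jar0, slim_jar1, slim_jar2 only 4 to 6 are there at a start; the rules pass over those that are not, and their reading is None.
At some moment in a run one of wide_jar0, wide_jar1, wide_jar2, slim_jar0, slim_jar1, slim_jar2 may be knocked a few centimetres aside while the robot is not near it.
It also fails if it takes over 210 s, if anything falls off the work surface, if the arm or the gripper's body presses on something with over 40 N, if the wrist force passes 120 N, or if a joint passes its speed limit or range.

## Working session

There is one attempt and no reset: what is moved stays moved. The work goes in short steps, Python scripts to look and compute and a tool call to move; the robot and the scene stay as the last step left them, time stands still between calls to the robot, and variables do not carry over. Pictures are saved under pics/ and viewed, and the job is handed in when it is done.

Besides the shell and the picture viewer there is one more tool, called after "Emit:" by a JSON object that holds its "op" and its "data", one argument or row to a line. move_arm: Moves the arm, as the interface text tells. Scaled input: -1 to 1 covers 15 cm each way for a shift and 120 degrees each way for a turn. Its arguments: {"type":"object","properties":{"motion":{"type":"array"}},"required":["motion"]}

```bash
mkdir -p pics; cat > h.py <<'E'
import numpy as np, cv2
from workcell import arm, capture, camera_model, hand_in, trace, tip_of
def snap(cam,fn):
    im=capture(cam); cv2.imwrite(f'pics/{fn}.png',im); return im
def ray(cam,px):
    m=camera_model(cam);K=np.array(m["camera_matrix"],float);R=cv2.Rodrigues(np.array(m["rvec"],float))[0];t=np.array(m["tvec"],float).ravel()
    d=R.T@np.linalg.solve(K,np.array([px[0],px[1],1.]));return -R.T@t,d
def at_z(cam,px,z):
    o,d=ray(cam,px);return o+d*(z-o[2])/d[2]
def proj(cam,p):
    m=camera_model(cam);return cv2.projectPoints(np.array(p,float).reshape(-1,1,3),np.array(m["rvec"],float),np.array(m["tvec"],float),np.array(m["camera_matrix"],float),None)[0].reshape(-1,2)
def st():
    o=arm.get_obs();print(o['clock'],np.round(o['tool_pos'],4),np.round(o['orientation'],3).tolist(),np.round(o['q'],3),np.round(o['ft_force'],1),o['gripper_width'])
E
python3 - <<'E'
from h import *
st()
for c in ['scene','side','wrist']:
    snap(c,c+'0'); o,d=ray(c,(256,192)); print(c,o,d)
    for t in ['wide_jar0','slim_jar0','clay_cup0','lever_knob','load_notch','hold_notch','wide_pocket0','slim_pocket0','mixer','near_bar','far_bar']:
        r=tip_of(t,c)
        print(t,[(round(x['score'],2),np.round(x['location'],1).tolist()) for x in r])
st()
E
```

```text
0.0 [0.2058 0.5897 0.2387] [[-0.944, 0.329, -0.0], [0.329, 0.944, -0.001], [-0.0, -0.001, -1.0]] [-1.258  0.333 -0.065  1.461  0.022  1.35  -0.089] [ 0.4  0.7 -0.4] 1.0012223174428805
scene [1.3618322  0.8097564  0.83399913] [-0.59585862 -0.61154409 -0.5207168 ]
wide_jar0 [(0.92, [381.3, 275.7]), (0.87, [316.4, 281.3]), (0.81, [293.7, 250.7])]
slim_jar0 [(0.84, [353.5, 252.5]), (0.75, [369.7, 293.1])]
clay_cup0 [(0.74, [238.8, 279.4]), (0.65, [162.1, 223.4])]
lever_knob [(0.61, [191.0, 152.9]), (0.35, [316.2, 280.2])]
load_notch [(0.61, [214.3, 156.6])]
hold_notch [(0.65, [201.6, 151.6]), (0.56, [162.7, 221.4])]
wide_pocket0 [(0.96, [277.2, 215.9]), (0.72, [256.7, 203.3]), (0.57, [243.1, 191.8])]
slim_pocket0 [(0.98, [232.9, 211.9]), (0.91, [247.8, 223.4]), (0.85, [215.1, 203.0])]
mixer [(0.94, [244.1, 212.0]), (0.15, [230.8, 212.9])]
near_bar [(0.8, [251.1, 178.1])]
far_bar [(0.69, [224.7, 189.6])]
side [ 0.14400529 -0.60887544  0.80843637] [ 0.42337494  0.61054493 -0.6694575 ]
wide_jar0 [(0.94, [219.7, 173.9]), (0.73, [161.9, 170.9]), (0.57, [228.1, 200.6])]
slim_jar0 [(0.98, [168.
[... 358 characters left out ...]
(0.59, [260.5, 303.0])]
slim_pocket0 [(0.89, [281.4, 259.7]), (0.83, [300.1, 287.3]), (0.75, [263.9, 237.2]), (0.23, [285.4, 185.2])]
mixer [(0.74, [261.6, 272.3]), (0.46, [327.0, 316.7])]
near_bar [(0.76, [255.4, 242.7])]
far_bar [(0.61, [292.9, 227.1]), (0.61, [259.5, 305.8]), (0.26, [224.3, 250.1])]
wrist [0.13889721 0.61365812 0.38581507] [ 0.2423429  -0.07008396 -0.96781156]
wide_jar0 []
slim_jar0 []
clay_cup0 []
lever_knob []
load_notch []
hold_notch []
wide_pocket0 []
slim_pocket0 []
mixer []
near_bar []
far_bar []
1.8 [0.206  0.5901 0.2396] [[-0.944, 0.33, 0.0], [0.33, 0.944, 0.0], [0.0, 0.0, -1.0]] [-1.258  0.332 -0.065  1.46   0.022  1.35  -0.089] [ 0.2  0.1 -0.8] 1.001058251404883
```

View images.

View pics/scene0.png

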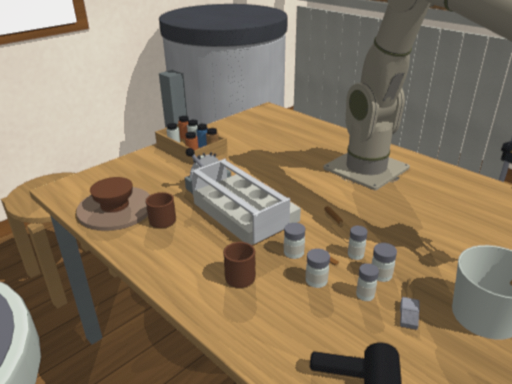

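View pics/side0.png

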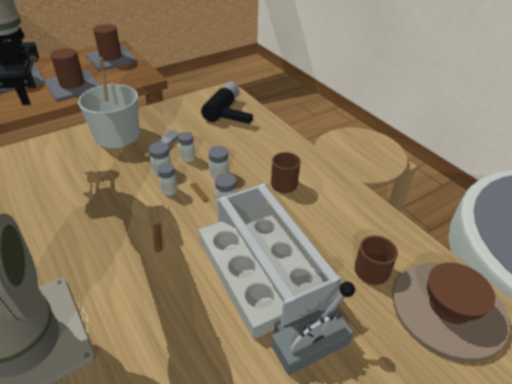

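View pics/wrist0.png

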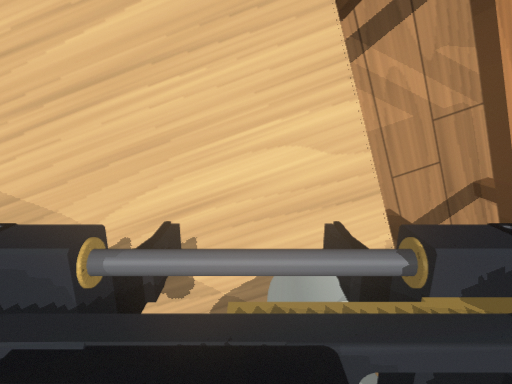

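```bash
python3 - <<'E'
from h import *
from scipy.optimize import least_squares
f=lambda c,l,z:[np.round(at_z(c,p,z)[:2],3).tolist() for p in l]
print('scene wide',f('scene',[(381.3,275.7),(316.4,281.3),(293.7,250.7)],0))
print('side wide',f('side',[(219.7,173.9),(161.9,170.9),(228.1,200.6)],0))
print('scene slim',f('scene',[(353.5,252.5),(369.7,293.1)],0))
print('side slim',f('side',[(168.7,187.9),(184.2,159.9)],0))
print('cups',f('scene',[(238.8,279.4),(162.1,223.4)],0),f('side',[(284.9,184.4),(370.1,269.3)],0))
sw=[(277.2,215.9),(256.7,203.3),(243.1,191.8)];ss=[(247.8,223.4),(232.9,211.9),(215.1,203.0)]
dw=[(225.3,251.6),(240.5,275.0),(260.5,303.0)];ds=[(263.9,237.2),(281.4,259.7),(300.1,287.3)]
for c,l in [('scene',sw),('scene',ss),('side',dw),('side',ds)]: print(c,f(c,l,.012))
P=np.array([[-.0525,y,.012] for y in (.086,0,-.086)]+[[.0525,y,.012] for y in (.086,0,-.086)])
def W(v,P):
    c,s=np.cos(v[2]),np.sin(v[2]);return np.c_[v[0]+c*P[:,0]-s*P[:,1],v[1]+s*P[:,0]+c*P[:,1],P[:,2]]
obs={'scene':np.array(sw+ss),'side':np.array(dw+ds)}
for cs in (['scene'],['side'],['scene','side']):
    r=least_squares(lambda v:np.concatenate([(proj(c,W(v,P))-obs[c]).ravel() for c in cs]),[.55,-.1,0.],loss='soft_l1',f_scale=2)
    print(cs,np.round(r.x,4),np.round(r.fun.reshape(-1,2),1).tolist())
v=r.x
for q in np.arange(0,1.31,.1):
    k=W(v,np.array([[.12*np.sin(q-.65),-.21,.05+.12*np.cos(q-.65)]]));print(round(q,2),proj('scene',k)[0].round(1),proj('side',k)[0].round(1),k.round(3))
E
```

```text
scene wide [[0.474, 0.368], [0.611, 0.261], [0.557, 0.134]]
side wide [[0.607, 0.255], [0.466, 0.36], [0.569, 0.14]]
scene slim [[0.445, 0.259], [0.551, 0.384]]
side slim [[0.451, 0.278], [0.548, 0.373]]
cups [[0.749, 0.112], [0.742, -0.245]] [[0.746, 0.111], [0.734, -0.248]]
scene [[0.475, -0.007], [0.469, -0.104], [0.451, -0.188]]
scene [[0.567, -0.043], [0.557, -0.122], [0.562, -0.202]]
side [[0.464, -0.024], [0.458, -0.103], [0.456, -0.19]]
side [[0.57, -0.036], [0.565, -0.118], [0.554, -0.204]]
['scene'] [ 0.5139 -0.1104 -0.1215] [[-2.1, -1.9], [1.5, -0.9], [-0.5, -0.1], [0.5, 2.8], [-1.1, 1.8], [1.5, -0.9]]
['side'] [ 0.5114 -0.1123 -0.0931] [[0.7, -1.1], [1.3, 1.1], [-0.9, 1.9], [-0.4, -1.2], [-0.6, 0.1], [0.1, -0.8]]
['scene', 'side'] [ 0.5119 -0.1121 -0.1007] [[-1.8, -2.7], [1.4, -1.4], [-1.0, -0.5], [1.3, 2.2], [-0.7, 1.5], [1.4, -1.0], [1.0, -1.5], [1.3, 0.8], [-1.2, 1.7], [-0.0, -1.4], [-0.4, 0.1], [0.0, -0.7]]
0.0 [223.7 141.6] [284.6 321.2] [[ 0.418 -0.314  0.146]]
0.1 [221.3 140.6] [289.7 316.8] [[ 0.428 -0.315  0.152]]
0.2 [218.7 139.9] [295.1 312.6] [[ 0.439 -0.316  0.158]]
0.3 [215.9 139.6] [300.7 308.6] [[ 0.45  -0.317  0.163]]
0.4 [213.  139.5] [306.4 304.9] [[ 0.461 -0.318  0.166]]
0.5 [210.1 139.9] [312.1 301.6] [[ 0.473 -0.319  0.169]]
0.6 [207.1 140.5] [317.9 298.6] [[ 0.485 -0.32   0.17 ]]
0.7 [204.  141.5] [323.4 296. ] [[ 0.497 -0.322  0.17 ]]
0.8 [201.  142.9] [328.9 293.8] [[ 0.509 -0.323  0.169]]
0.9 [198.1 144.5] [334.  292.1] [[ 0.52  -0.324  0.166]]
1.0 [195.2 146.5] [338.9 290.8] [[ 0.532 -0.325  0.163]]
1.1 [192.5 148.7] [343.4 290. ] [[ 0.543 -0.326  0.158]]
1.2 [189.9 151.2] [347.4 289.7] [[ 0.553 -0.327  0.152]]
1.3 [187.5 154. ] [351.1 289.8] [[ 0.563 -0.328  0.146]]
```

Emit:
{"op": "move_arm", "data": {
  "motion": [
    [[0.116,-0.274,0.044],[0,0,0.0093],87],
    [[0.116,-0.274,0.044],[0,0,0.0093],87],
    [[0.116,-0.274,0.044],[0,0,0.0093],87],
    [[0.116,-0.274,0.044],[0,0,0.0093],87],
    [[0.116,-0.274,0.044],[0,0,0.0093],87],
    [[0.116,-0.274,0.044],[0,0,0.0093],87],
    [[0.116,-0.274,0.044],[0,0,0.0093],87],
    [[0.116,-0.274,0.044],[0,0,0.0093],87],
    [[0.116,-0.274,0.044],[0,0,0.0093],87],
    [[0.116,-0.274,0.044],[0,0,0.0093],87],
    [[0.116,-0.274,0.044],[0,0,0.0093],87],
    [[0.116,-0.274,0.044],[0,0,0.0093],87]
  ]
}}

```text
clock: 3.0
tool_pos: [0.4151, 0.095, 0.3194]
orientation: [[-0.995, 0.101, 0.001], [0.101, 0.995, 0.001], [-0.001, 0.001, -1.0]]
ft_force: [1.4, 0.1, 0.4]
gripper_width: 1.002
```

Emit:
{"op": "move_arm", "data": {
  "motion": [
    [[0.116,-0.274,0.044],[0,0,0],50],
    [[0.116,-0.274,0.044],[0,0,0],50],
    [[0.116,-0.274,0.044],[0,0,0],50],
    [[0.116,-0.274,0.044],[0,0,0],50],
    [[0.116,-0.274,0.044],[0,0,0],50],
    [[0.116,-0.274,0.044],[0,0,0],50],
    [[0,0,0],[0,0,0],50],
    [[0,0,0],[0,0,0],50]
  ]
}}

```text
clock: 3.8
tool_pos: [0.5191, -0.1505, 0.3581]
orientation: [[-0.995, 0.104, -0.001], [0.104, 0.995, -0.001], [0.001, -0.001, -1.0]]
ft_force: [0.1, 1.5, -1.1]
gripper_width: 0.573
```

```bash
python3 - <<'E'
from h import *
st()
snap('wrist','w1')
for t in ['wide_pocket0','slim_pocket0','lever_knob','hold_notch','near_bar']:
    print(t,[(round(x['score'],2),np.round(x['location'],1).tolist()) for x in tip_of(t,'wrist')])
v=[.5119,-.1121,-.1007]
P=np.array([[x,y,.012] for x in(-.0525,.0525) for y in (.086,0,-.086)])
c,s=np.cos(v[2]),np.sin(v[2]);W=np.c_[v[0]+c*P[:,0]-s*P[:,1],v[1]+s*P[:,0]+c*P[:,1],P[:,2]]
print(proj('wrist',W).round(1).tolist())
E
```

```text
3.8 [ 0.5191 -0.1505  0.3581] [[-0.995, 0.104, -0.001], [0.104, 0.995, -0.001], [0.001, -0.001, -1.0]] [-0.52   0.112  0.797  1.518 -0.079  1.545  1.742] [ 0.1  1.5 -1.1] 0.5731104625053078
wide_pocket0 [(0.98, [274.2, 122.8]), (0.9, [329.5, 124.4]), (0.66, [223.6, 123.5]), (0.23, [281.0, 214.8])]
slim_pocket0 [(0.6, [278.7, 187.2]), (0.57, [223.0, 186.9])]
lever_knob [(0.68, [281.1, 141.2]), (0.61, [123.4, 215.5])]
hold_notch [(0.68, [114.4, 172.2]), (0.28, [224.4, 186.7])]
near_bar [(0.65, [484.1, 182.8]), (0.64, [282.0, 143.7])]
[[325.2, 121.8], [273.4, 121.7], [221.5, 121.7], [321.2, 183.5], [272.1, 183.5], [223.1, 183.4]]
```

View pics/w1.png

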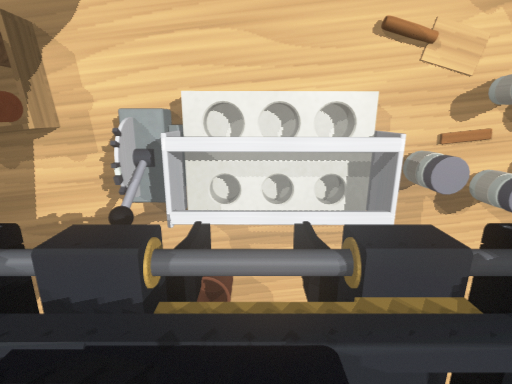

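```bash
python3 - <<'E'
from h import *
from scipy.optimize import least_squares
def W(v,P):
    P=np.atleast_2d(P);c,s=np.cos(v[2]),np.sin(v[2]);return np.c_[v[0]+c*P[:,0]-s*P[:,1],v[1]+s*P[:,0]+c*P[:,1],P[:,2]]
P=np.array([[x,y,.012] for x in(-.0525,.0525) for y in (.086,0,-.086)])
obs={'scene':[(277.2,215.9),(256.7,203.3),(243.1,191.8),(247.8,223.4),(232.9,211.9),(215.1,203.0)],
'side':[(225.3,251.6),(240.5,275.0),(260.5,303.0),(263.9,237.2),(281.4,259.7),(300.1,287.3)]}
Pw=P[[0,1,2,4,5]];ow=np.array([(329.5,124.4),(274.2,122.8),(223.6,123.5),(278.7,187.2),(223,186.9)])
kn={'scene':(191,152.9),'side':(349.3,290.3),'wrist':(123.4,215.5)}
R=np.array([[x,y,.047] for x in(-.0525,.0525) for y in (.086,0,-.086)])
rim=np.array([(335,122),(279,122),(224,122),(330,187.5),(277.5,187.5),(225,187.5)])
def F(x):
    v=x[:3];q=x[3];k=W(v,[[.12*np.sin(q-.65),-.21,.05+.12*np.cos(q-.65)]])
    return np.concatenate([(proj(c,W(v,P))-np.array(obs[c])).ravel() for c in obs]+[(proj('wrist',W(v,R))-rim).ravel()]+[(proj(c,k)-kn[c]).ravel() for c in kn])
r=least_squares(F,[.51,-.11,-.1,1.1],loss='soft_l1',f_scale=1.5);print(r.x.round(4));print(r.fun.reshape(-1,2).round(1).tolist())
x=r.x;np.save('v.npy',x)
for q in [x[3],1.0,.8,.6,.4,.2,.1]: print(round(q,2),W(x[:3],[[.12*np.sin(q-.65),-.21,.05+.12*np.cos(q-.65)]])[0].round(4))
E
```

```text
[ 0.5121 -0.1071 -0.1081  1.2534]
[[-0.7, -1.9], [2.5, -0.8], [0.2, 0.1], [2.1, 3.0], [0.2, 2.1], [2.5, -0.5], [0.2, -3.0], [0.2, -0.8], [-2.7, -0.0], [-0.7, -2.6], [-1.5, -1.2], [-1.4, -2.1], [-0.7, 0.4], [-0.5, -0.1], [-1.3, -0.6], [-1.1, 1.0], [-1.1, 0.6], [-1.2, 0.1], [-1.2, 0.1], [-2.1, -2.0], [-1.6, 1.4]]
1.25 [ 0.5571 -0.3232  0.1488]
1.0 [ 0.5303 -0.3203  0.1627]
0.8 [ 0.5073 -0.3178  0.1687]
0.6 [ 0.4835 -0.3152  0.1699]
0.4 [ 0.4599 -0.3127  0.1663]
0.2 [ 0.4375 -0.3103  0.1581]
0.1 [ 0.4271 -0.3091  0.1523]
```

Emit:
{"op": "move_arm", "data": {
  "motion": [
    [[0.051,-0.229,-0.184],[0,0,0],60],
    [[0.051,-0.229,-0.184],[0,0,0],60],
    [[0.051,-0.229,-0.184],[0,0,0],60],
    [[0.051,-0.229,-0.184],[0,0,0],60],
    [[0.051,-0.229,-0.184],[0,0,0],60],
    [[0,0,0],[0,0,0],60],
    [[0,0,0],[0,0,0],60]
  ]
}}

```text
clock: 4.8
tool_pos: [0.5571, -0.3214, 0.2197]
orientation: [[-0.995, 0.103, -0.002], [0.103, 0.995, 0.0], [0.002, 0.0, -1.0]]
ft_force: [-0.1, 0.8, -0.1]
gripper_width: 0.688
```

```bash
python3 - <<'E'
from h import *
st()
snap('wrist','w2')
for t in ['lever_knob']:
    for x in tip_of(t,'wrist'): print(x['score'],x['location'],at_z('wrist',x['location'],.149))
E
```

```text
4.8 [ 0.5571 -0.3214  0.2197] [[-0.995, 0.103, -0.002], [0.103, 0.995, 0.0], [0.002, 0.0, -1.0]] [-0.139  0.479  0.824  1.472 -0.354  1.347  2.175] [-0.1  0.8 -0.1] 0.6880956098122529
0.59 [248.0, 206.2] [ 0.55543518 -0.32306385  0.149     ]
```

View pics/w2.png

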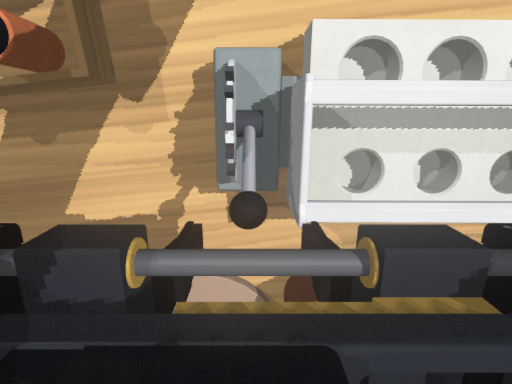

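Emit:
{"op": "move_arm", "data": {
  "motion": [
    [[0,-0.01,-0.162],[0,0,0],60],
    [[0,0,-0.162],[0,0,0],60],
    [[0,0,-0.162],[0,0,0],60],
    [[0,0,0],[0,0,0],60],
    [[0,0,0],[0,0,0],20],
    [[0,0,0],[0,0,0],20],
    [[0,0,0],[0,0,0],20],
    [[0,0,0],[0,0,0],20],
    [[0,0,0],[0,0,0],20]
  ]
}}

```text
clock: 5.8
tool_pos: [0.5574, -0.3249, 0.1483]
orientation: [[-0.995, 0.103, 0.001], [0.103, 0.995, -0.003], [-0.002, -0.003, -1.0]]
ft_force: [1.9, -3.6, -3.1]
gripper_width: 0.322
```

Emit:
{"op": "move_arm", "data": {
  "motion": [
    [[-0.087,0.01,0.052],[0,0,0],20],
    [[-0.092,0.01,0.041],[0,0,0],20],
    [[-0.077,0.008,0.024],[0,0,0],20],
    [[-0.077,0.008,0.016],[0,0,0],20],
    [[-0.08,0.008,0.008],[0,0,0],20],
    [[-0.08,0.008,0],[0,0,0],20],
    [[-0.079,0.008,-0.008],[0,0,0],20],
    [[-0.079,0.008,-0.016],[0,0,0],20],
    [[-0.075,0.008,-0.024],[0,0,0],20],
    [[-0.075,0.008,-0.031],[0,0,0],20],
    [[-0.069,0.008,-0.039],[0,0,0],20],
    [[0,0,0],[0,0,0],20]
  ]
}}

```text
clock: 7.0
tool_pos: [0.426, -0.3106, 0.1508]
orientation: [[-0.995, 0.104, 0.001], [0.104, 0.995, -0.002], [-0.001, -0.002, -1.0]]
ft_force: [1.6, -8.4, -10.8]
gripper_width: 0.327
```

```bash
python3 - <<'E'
from h import *
st()
for c in ['side','wrist']:
    snap(c,c+'3')
    for t in ['lever_knob','load_notch']:
      for x in tip_of(t,c): print(c,t,x['score'],x['location'])
x=np.load('v.npy')
c,s=np.cos(x[2]),np.sin(x[2])
for q in [0,.05,.1,.15,.2]:
    px,py=.12*np.sin(q-.65),-.21
    k=[x[0]+c*px-s*py,x[1]+s*px+c*py,.05+.12*np.cos(q-.65)];print(q,np.round(k,4),proj('side',k)[0].round(1))
E
```

```text
7.0 [ 0.426  -0.3106  0.1508] [[-0.995, 0.104, 0.001], [0.104, 0.995, -0.002], [-0.001, -0.002, -1.0]] [-0.238  0.246  0.894  1.871 -0.212  1.121  2.2  ] [  1.6  -8.4 -10.8] 0.32689790423696563
side load_notch 0.94 [307.0, 329.9]
wrist lever_knob 0.96 [255.3, 253.5]
wrist load_notch 0.74 [228.4, 263.9]
wrist load_notch 0.38 [370.6, 203.6]
0 [ 0.4172 -0.3081  0.1455] [282.2 319.1]
0.05 [ 0.4221 -0.3086  0.149 ] [284.7 316.9]
0.1 [ 0.4271 -0.3091  0.1523] [287.3 314.8]
0.15 [ 0.4322 -0.3097  0.1553] [289.9 312.7]
0.2 [ 0.4375 -0.3103  0.1581] [292.7 310.6]
```

View pics/side3.png

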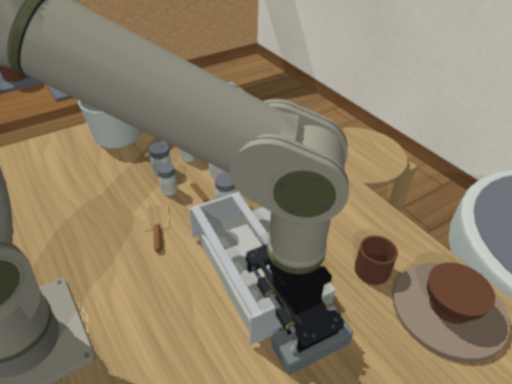

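View pics/wrist3.png

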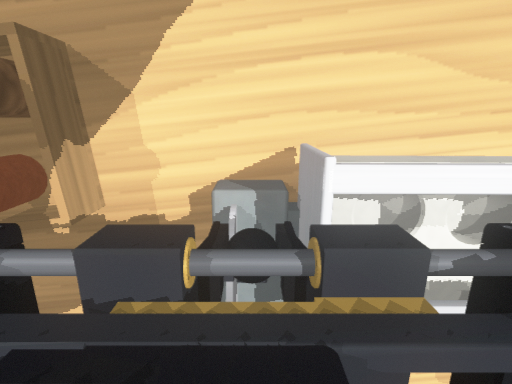

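Emit:
{"op": "move_arm", "data": {
  "motion": [
    [[0,0,0],[0,0,0],60],
    [[0,0,0],[0,0,0],60],
    [[0,0,0],[0,0,0],60],
    [[0,0,0.2],[0,0,0],60],
    [[0,0,0.27],[0,0,0],70],
    [[0.1,0.23,0.18],[0,0,0],70],
    [[0.1,0.23,0.18],[0,0,0],70],
    [[0.1,0.23,0.18],[0,0,0],70],
    [[0.1,0.23,0.18],[0,0,0],70],
    [[0.1,0.23,0.18],[0,0,0],70],
    [[0.0,0.23,0.0],[0,0,0],70],
    [[0,0,0],[0,0,0],70]
  ]
}}

```text
clock: 8.5
tool_pos: [0.5029, -0.0967, 0.3568]
orientation: [[-0.996, 0.094, 0.001], [0.094, 0.996, 0.001], [-0.0, 0.001, -1.0]]
ft_force: [0.5, 0.9, -0.6]
gripper_width: 0.805
```

```bash
python3 - <<'E'
from h import *
st()
im=snap('wrist','w4')
for t in ['wide_pocket0','slim_pocket0','lever_knob','near_bar','far_bar']:
    print(t,[(round(x['score'],2),np.round(x['location'],1).tolist()) for x in tip_of(t,'wrist')])
m=camera_model('wrist');np.save('w4cam.npy',m,allow_pickle=True)
x=np.load('v.npy')
c,s=np.cos(x[2]),np.sin(x[2])
def W(P): P=np.atleast_2d(P);return np.c_[x[0]+c*P[:,0]-s*P[:,1],x[1]+s*P[:,0]+c*P[:,1],P[:,2]]
big=cv2.resize(im,None,fx=1.5,fy=1.5,interpolation=cv2.INTER_CUBIC)
a=np.linspace(0,2*np.pi,60)
for X,r in ((-.0525,.031),(.0525,.025)):
  for y in (.086,0,-.086):
    p=proj('wrist',W(np.c_[X+r*np.cos(a),y+r*np.sin(a),0*a+.047]))*1.5
    cv2.polylines(big,[np.int32(p*8)],True,(0,0,255),1,cv2.LINE_AA,3)
for z,hx,hy,x0,y0 in ((.047,.1,.148,0,0),(.113,.01,.164,-.0975,0),(.113,.01,.164,.0075,0)):
    p=proj('wrist',W([[x0+hx,hy,z],[x0-hx,hy,z],[x0-hx,-hy,z],[x0+hx,-hy,z]]))*1.5
    cv2.polylines(big,[np.int32(p*8)],True,(0,160,0),1,cv2.LINE_AA,3)
cv2.imwrite('pics/w4o.png',big)
E
```

```text
8.5 [ 0.5029 -0.0967  0.3568] [[-0.996, 0.094, 0.001], [0.094, 0.996, 0.001], [-0.0, 0.001, -1.0]] [-0.607  0.019  0.731  1.588 -0.014  1.539  1.601] [ 0.5  0.9 -0.6] 0.8054150814725909
wide_pocket0 [(0.86, [244.0, 134.4]), (0.6, [298.5, 137.0]), (0.58, [191.6, 137.3]), (0.35, [452.2, 198.4])]
slim_pocket0 [(0.97, [293.3, 193.7]), (0.63, [192.4, 197.0]), (0.61, [245.0, 200.5]), (0.31, [241.3, 178.2])]
lever_knob [(0.77, [67.0, 129.7]), (0.59, [192.9, 137.5])]
near_bar [(0.95, [241.8, 102.8]), (0.65, [76.9, 184.5])]
far_bar [(0.57, [241.3, 178.8])]
```

View pics/w4o.png

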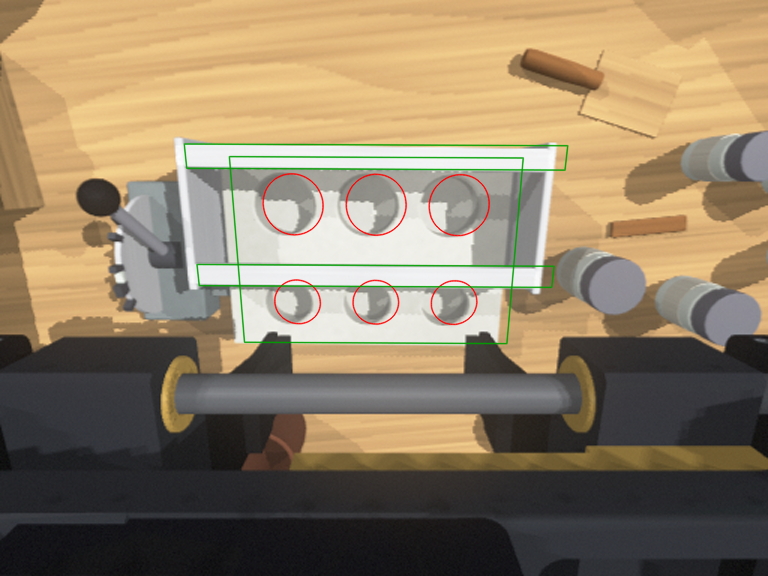

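```bash
python3 - <<'E'
import cv2
im=cv2.imread('pics/w4.png')
c=im[88:238,112:376]; cv2.imwrite('pics/w4z.png',cv2.resize(c,None,fx=3,fy=3,interpolation=cv2.INTER_CUBIC))
E
```

```text
(no output)
```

View pics/w4z.png

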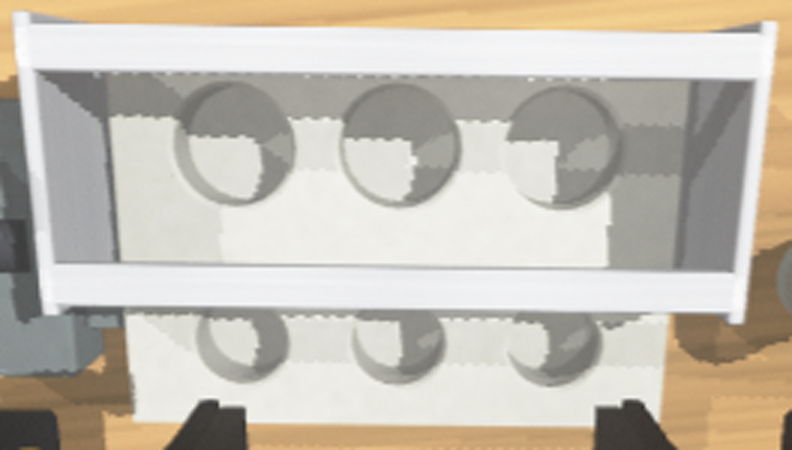

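```bash
cat > fit.py <<'E'
from h import *
from scipy.optimize import least_squares
m=np.load('w4cam.npy',allow_pickle=True).item()
def pj(p):return cv2.projectPoints(np.array(p,float).reshape(-1,1,3),np.array(m["rvec"],float),np.array(m["tvec"],float),np.array(m["camera_matrix"],float),None)[0].reshape(-1,2)
def W(v,P):
    P=np.atleast_2d(P);c,s=np.cos(v[2]),np.sin(v[2]);return np.c_[v[0]+c*P[:,0]-s*P[:,1],v[1]+s*P[:,0]+c*P[:,1],P[:,2]]
R=np.array([[-.0525,y,.047] for y in(-.086,0,.086)]+[[.0525,y,.047] for y in(-.086,0,.086)]+[[.1,-.148,.047],[.1,.148,.047]])
o=np.array([(235,144),(400,146),(563,147.5),(243,336.5),(398,338),(554,339.5),(133,421),(660,428)])/3+[112,88]
r=least_squares(lambda v:(pj(W(v,R))-o).ravel(),[.51,-.11,-.1]);print('wrist',r.x.round(4),r.fun.reshape(-1,2).round(2).tolist())
P=np.array([[x,y,.012] for x in(-.0525,.0525) for y in (.086,0,-.086)])
obs={'scene':[(277.2,215.9),(256.7,203.3),(243.1,191.8),(247.8,223.4),(232.9,211.9),(215.1,203.0)],
'side':[(225.3,251.6),(240.5,275.0),(260.5,303.0),(263.9,237.2),(281.4,259.7),(300.1,287.3)]}
for c in obs:
  print(c,(proj(c,W(r.x,P))-obs[c]).round(1).tolist())
  a=proj(c,W(r.x,[[.1,.148,.047],[.1,-.148,.047],[-.1,-.148,.047],[-.1,.148,.047]]));print(a.round(1).tolist())
print(proj('side',W(r.x,[[.1,.148,.0],[-.1,.148,0],[-.1,-.148,.0]])))
np.save('vw.npy',r.x)
E
python3 fit.py
python3 - <<'E'
import cv2,numpy as np,sys
sys.path.insert(0,'.')
import os;os.chdir('.')
from h import *
v=np.load('vw.npy');c,s=np.cos(v[2]),np.sin(v[2])
def W(P): P=np.atleast_2d(P);return np.c_[v[0]+c*P[:,0]-s*P[:,1],v[1]+s*P[:,0]+c*P[:,1],P[:,2]]
im=cv2.imread('pics/side0.png');k=4;x0,y0=190,200
big=cv2.resize(im[y0:345,x0:370],None,fx=k,fy=k,interpolation=cv2.INTER_CUBIC)
a=np.linspace(0,2*np.pi,60)
for X,r in ((-.0525,.031),(.0525,.025)):
  for y in (.086,0,-.086):
    p=(proj('side',W(np.c_[X+r*np.cos(a),y+r*np.sin(a),0*a+.047]))-[x0,y0])*k
    cv2.polylines(big,[np.int32(p*8)],True,(0,0,255),1,cv2.LINE_AA,3)
p=(proj('side',W([[.1,.148,.047],[.1,-.148,.047],[-.1,-.148,.047],[-.1,.148,.047]]))-[x0,y0])*k
cv2.polylines(big,[np.int32(p*8)],True,(0,160,0),1,cv2.LINE_AA,3)
cv2.imwrite('pics/side0o.png',big)
E
```

```text
wrist [ 0.5112 -0.1159 -0.1164] [[-0.6, -0.13], [-0.23, -0.07], [0.75, 0.17], [-0.52, 0.59], [-0.01, 0.75], [0.13, 0.92], [0.6, -1.08], [-0.1, -1.21]]
scene [[-2.7, -3.0], [0.9, -1.9], [-1.2, -1.0], [0.1, 1.7], [-1.5, 0.8], [1.0, -1.7]]
[[247.4, 231.0], [192.8, 189.2], [242.0, 170.6], [299.5, 206.8]]
side [[1.9, -0.8], [1.8, 1.8], [-1.1, 3.1], [1.2, -0.3], [0.5, 1.5], [0.5, 1.1]]
[[270.7, 206.0], [336.2, 292.6], [252.9, 329.8], [198.9, 230.4]]
[[269.84422758 218.62155119]
 [200.14357592 243.09548786]
 [252.44531708 341.82838897]]
```

View pics/side0o.png

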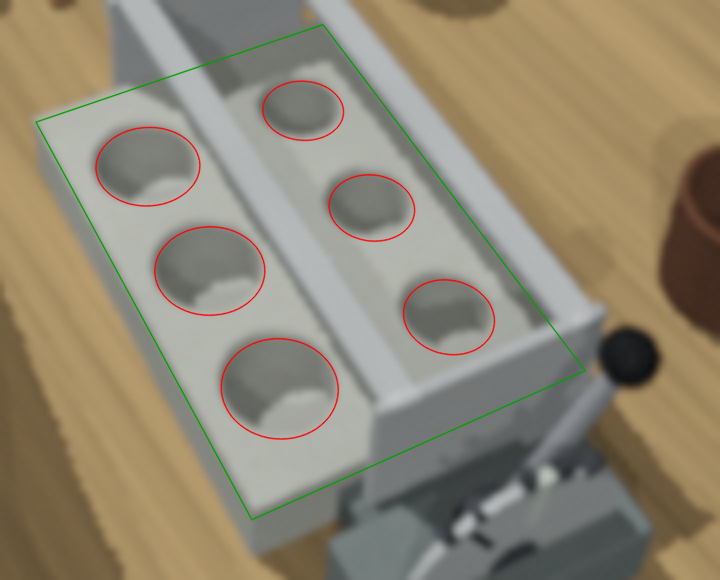

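Emit:
{"op": "move_arm", "data": {
  "motion": [
    [[0.0225,0.273,0],[0,0,-0.0105],80],
    [[0.0225,0.273,0],[0,0,0],80],
    [[0.0225,0.273,0],[0,0,0],80],
    [[0.0225,0.273,0],[0,0,0],80],
    [[0.0225,0.273,0],[0,0,0],80],
    [[0.0225,0.273,0],[0,0,0],80],
    [[0.0225,0.273,0],[0,0,0],80],
    [[0.0225,0.273,0],[0,0,0],80],
    [[0,0,0],[0,0,0],80],
    [[0,0,0],[0,0,0],80]
  ]
}}

```text
clock: 9.8
tool_pos: [0.5291, 0.2253, 0.3558]
orientation: [[-0.992, 0.123, -0.001], [0.123, 0.992, -0.001], [0.0, -0.001, -1.0]]
ft_force: [-0.3, -1.3, 0.5]
gripper_width: 0.921
```

```bash
cat > jars.py <<'E'
from h import *
import sys
def jars(fn,cam='wrist'):
    im=snap(cam,fn)
    out=[]
    for t,r in (('wide_jar0',.029),('slim_jar0',.023)):
        for x in trace(t,cam):
            if x['score']<.3: continue
            print(t,round(x['score'],2),np.round(x['location'],1),'lidplane',at_z(cam,x['location'],.085)[:2].round(3))
        for x in tip_of(t,cam):
            print(t,'tip',round(x['score'],2),np.round(x['location'],1),at_z(cam,x['location'],0)[:2].round(4))
    return im
E
python3 - <<'E'
from jars import *
st()
im=jars('w5')
np.save('w5cam.npy',camera_model('wrist'),allow_pickle=True)
cv2.imwrite('pics/w5b.png',cv2.resize(im,None,fx=1.5,fy=1.5,interpolation=cv2.INTER_CUBIC))
E
```

```text
9.8 [0.5291 0.2253 0.3558] [[-0.992, 0.123, -0.001], [0.123, 0.992, -0.001], [0.0, -0.001, -1.0]] [-0.892  0.191  0.488  1.422 -0.088  1.551  1.038] [-0.3 -1.3  0.5] 0.9205345358098297
wide_jar0 0.78 [341.4 114.4] lidplane [0.471 0.357]
wide_jar0 0.77 [278.4 209.2] lidplane [0.599 0.255]
wide_jar0 0.68 [201.8 190.1] lidplane [0.554 0.145]
wide_jar0 tip 0.86 [334.4 112.9] [0.47   0.3705]
wide_jar0 tip 0.65 [274.  201.8] [0.6121 0.2534]
wide_jar0 tip 0.55 [205.4 184.2] [0.564  0.1349]
slim_jar0 0.66 [353.3 172.8] lidplane [0.557 0.371]
slim_jar0 0.65 [278.4 109.2] lidplane [0.453 0.27 ]
slim_jar0 tip 0.88 [341.9 168.3] [0.5656 0.3794]
slim_jar0 tip 0.58 [272.7 109. ] [0.4505 0.269 ]
```

View pics/w5b.png

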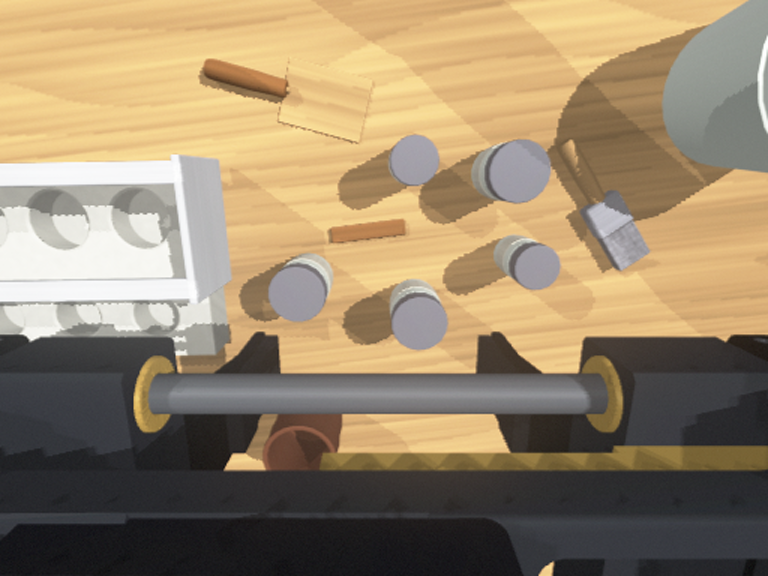

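```bash
cat > lid.py <<'E'
from h import *
def lids(im,m,seeds,R=22,z=.085):
    K=np.array(m["camera_matrix"],float);Rm=cv2.Rodrigues(np.array(m["rvec"],float))[0];t=np.array(m["tvec"],float).ravel()
    o=-Rm.T@t;res=[]
    for s in seeds:
        col=im[int(s[1])-3:int(s[1])+4,int(s[0])-3:int(s[0])+4].reshape(-1,3).mean(0)
        d=np.abs(im.astype(float)-col).max(2)<14
        d=cv2.morphologyEx(d.astype(np.uint8),cv2.MORPH_OPEN,np.ones((3,3)))
        n,lab,stt,cen=cv2.connectedComponentsWithStats(d)
        l=lab[int(s[1]),int(s[0])]
        cs,_=cv2.findContours((lab==l).astype(np.uint8),cv2.RETR_EXTERNAL,cv2.CHAIN_APPROX_NONE)
        c=max(cs,key=cv2.contourArea);e=cv2.fitEllipse(cv2.convexHull(c))
        dv=Rm.T@np.linalg.solve(K,np.array([e[0][0],e[0][1],1.]));p=o+dv*(z-o[2])/dv[2]
        print(np.round(s,0),'ell',np.round(e[0],1),np.round(e[1],1),'xy',p[:2].round(4));res.append(p)
    return res
E
python3 - <<'E'
from lid import *
m=np.load('w5cam.npy',allow_pickle=True).item();print(m['camera_matrix'])
lids(cv2.imread('pics/w5.png'),m,np.array([(298,291),(418,315),(517,171),(414,160),(533,264)])/1.5)
E
```

```text
[[288.0086194    0.         251.74365191]
 [  0.         288.0086194  194.61841022]
 [  0.           0.           1.        ]]
[199. 194.] ell [197.5 195.6] [35.2 37.2] xy [0.5621 0.1373]
[279. 210.] ell [279.6 215.1] [34.3 36.3] xy [0.6083 0.2568]
[345. 114.] ell [346.4 113.6] [38.6 41.7] xy [0.4709 0.3643]
[276. 107.] ell [276.1 106.2] [30.8 32.6] xy [0.4488 0.268 ]
[355. 176.] ell [358.  177.9] [27.7 30. ] xy [0.565  0.3777]
```

Emit:
{"op": "move_arm", "data": {
  "motion": [
    [[0.044,-0.117,-0.246],[0,0,0.003],80],
    [[0.044,-0.117,-0.246],[0,0,0],80],
    [[0.044,-0.117,-0.246],[0,0,0],80],
    [[0.044,-0.117,-0.246],[0,0,0],80],
    [[0.044,-0.117,-0.246],[0,0,0],80],
    [[0,0,-0.175],[0,0,0],80],
    [[0,0,-0.175],[0,0,0],80],
    [[0,0,-0.175],[0,0,0],80],
    [[0,0,-0.175],[0,0,0],80],
    [[0,0,0],[0,0,0],80]
  ]
}}

```text
clock: 11.05
tool_pos: [0.5598, 0.1365, 0.0641]
orientation: [[-0.993, 0.118, -0.005], [0.118, 0.993, -0.002], [0.005, -0.003, -1.0]]
ft_force: [-0.8, 0.3, 0.1]
gripper_width: 0.918
```

```bash
python3 - <<'E'
from h import *
st()
snap('wrist','w6')
E
```

```text
11.05 [0.5598 0.1365 0.0641] [[-0.993, 0.118, -0.005], [0.118, 0.993, -0.002], [0.005, -0.003, -1.0]] [-0.718  0.421  0.487  1.798 -0.231  0.984  1.314] [-0.8  0.3  0.1] 0.9177268437170556
```

View pics/w6.png

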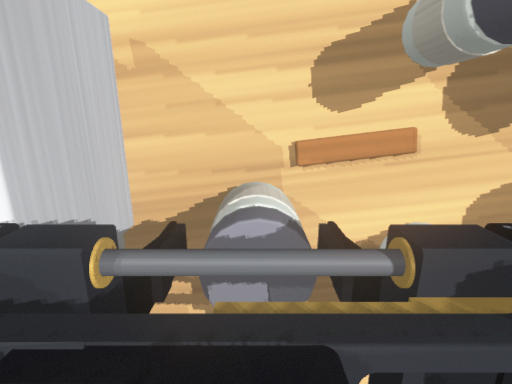

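Emit:
{"op": "move_arm", "data": {
  "motion": [
    [[0,0,0],[0,0,0],40],
    [[0,0,0],[0,0,0],40],
    [[0,0,0],[0,0,0],40],
    [[0,0,0],[0,0,0],40],
    [[0,0,0],[0,0,0],40],
    [[0,0,0],[0,0,0],40]
  ]
}}

```text
clock: 11.7
tool_pos: [0.5625, 0.1381, 0.0679]
orientation: [[-0.993, 0.117, 0.001], [0.117, 0.993, 0.001], [-0.001, 0.001, -1.0]]
ft_force: [-1.4, 0.8, 6.2]
gripper_width: 0.66
```

```bash
cat > held.py <<'E'
from h import *
def held(fn,r,h):
    # h: lid height above world at present ; draw lid circle centred at tcp + offsets along tool x
    o=arm.get_obs();T=np.array(o['tool_pos']);R=np.array(o['orientation'])
    im=snap('wrist',fn);k=5;x0,y0=180,165
    big=cv2.resize(im[y0:260,x0:330],None,fx=k,fy=k,interpolation=cv2.INTER_CUBIC)
    a=np.linspace(0,2*np.pi,90)
    for off,col in ((0,(0,0,255)),(.004,(0,200,0)),(-.004,(255,0,0))):
        cx=T[:2]+R[:2,0]*off
        p=(proj('wrist',np.c_[cx[0]+r*np.cos(a),cx[1]+r*np.sin(a),0*a+h])-[x0,y0])*k
        cv2.polylines(big,[np.int32(p*8)],True,col,1,cv2.LINE_AA,3)
    cv2.imwrite(f'pics/{fn}o.png',big)
E
python3 - <<'E'
from held import *
st();held('w7',.029,.085)
E
```

```text
11.7 [0.5625 0.1381 0.0679] [[-0.993, 0.117, 0.001], [0.117, 0.993, 0.001], [-0.001, 0.001, -1.0]] [-0.72   0.417  0.488  1.794 -0.23   0.986  1.314] [-1.4  0.8  6.2] 0.6597967323833089
```

View pics/w7o.png

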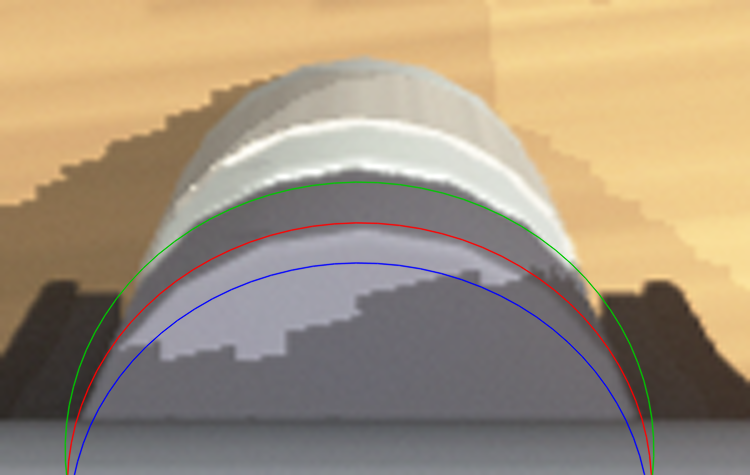

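Emit:
{"op": "move_arm", "data": {
  "motion": [
    [[0,0,0.22],[0,0,0],40],
    [[0,0,0.22],[0,0,0],40],
    [[0,0,0.22],[0,0,0],40],
    [[0,0,0.22],[0,0,0],40],
    [[-0.084,-0.247,0],[0,0,0],40],
    [[-0.084,-0.247,0],[0,0,0],40],
    [[-0.084,-0.247,0],[0,0,0],40],
    [[-0.084,-0.247,0],[0,0,0],40],
    [[-0.084,-0.247,0],[0,0,0],40],
    [[-0.084,-0.247,0],[0,0,0],40],
    [[-0.084,-0.247,0],[0,0,0],40],
    [[-0.084,-0.247,0],[0,0,0],40]
  ]
}}

```text
clock: 12.95
tool_pos: [0.46, -0.16, 0.1988]
orientation: [[-0.993, 0.118, -0.0], [0.118, 0.993, 0.001], [0.0, 0.001, -1.0]]
ft_force: [0.6, -0.3, -1.6]
gripper_width: 0.66
```

Emit:
{"op": "move_arm", "data": {
  "motion": [
    [[-0.084,-0.247,0],[0,0,0],40],
    [[0,0,0],[0,0,0],40],
    [[0,0,0],[0,0,0],40],
    [[0,0,0],[0,0,0],40]
  ]
}}

```text
clock: 13.35
tool_pos: [0.4487, -0.1947, 0.1987]
orientation: [[-0.993, 0.116, -0.0], [0.116, 0.993, 0.0], [0.0, 0.0, -1.0]]
ft_force: [-0.3, 0.2, -2.9]
gripper_width: 0.657
```

```bash
python3 - <<'E'
from held import *
o=arm.get_obs();st();held('w8',.029,o['tool_pos'][2]+.017)
snap('side','s8')
E
```

```text
13.35 [ 0.4487 -0.1947  0.1987] [[-0.993, 0.116, -0.0], [0.116, 0.993, 0.0], [0.0, 0.0, -1.0]] [-0.437  0.046  0.786  1.9   -0.035  1.209  1.815] [-0.3  0.2 -2.9] 0.656759441576717
```

View pics/w8.png

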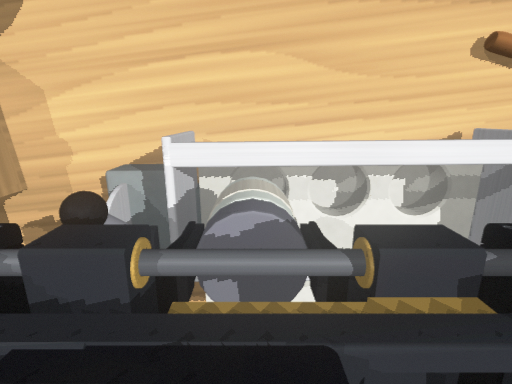

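View pics/s8.png

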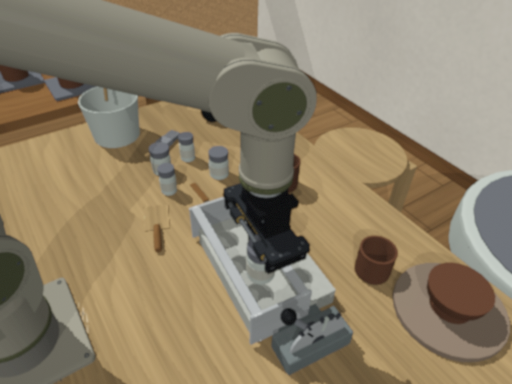

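```bash
cat > ov.py <<'E'
from h import *
def ov(fn,out,cam,x0,y0,x1,y1,k,v=None,bars=True,model=None):
    v=np.load('vw.npy') if v is None else v;c,s=np.cos(v[2]),np.sin(v[2])
    def W(P): P=np.atleast_2d(P);return np.c_[v[0]+c*P[:,0]-s*P[:,1],v[1]+s*P[:,0]+c*P[:,1],P[:,2]]
    im=cv2.imread(f'pics/{fn}.png')
    big=cv2.resize(im[y0:y1,x0:x1],None,fx=k,fy=k,interpolation=cv2.INTER_CUBIC)
    a=np.linspace(0,2*np.pi,90)
    L=[(np.c_[X+r*np.cos(a),y+r*np.sin(a),0*a+.047],(0,0,255)) for X,r in ((-.0525,.031),(.0525,.025)) for y in (.086,0,-.086)]
    L+=[(np.array([[x+hx,hy,z],[x-hx,hy,z],[x-hx,-hy,z],[x+hx,-hy,z]]),(0,160,0)) for z,hx,hy,x in ((.047,.1,.148,0),)]
    for P,col in L:
        p=(proj(cam,W(P))-[x0,y0])*k
        cv2.polylines(big,[np.int32(p*8)],True,col,1,cv2.LINE_AA,3)
    cv2.imwrite(f'pics/{out}.png',big)
E
python3 -c "
from ov import *
ov('w8','w8v','wrist',180,130,460,260,2.8)"
```

```text
(no output)
```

View pics/w8v.png

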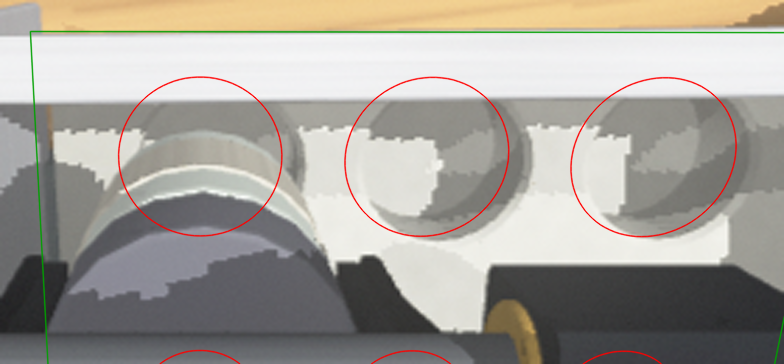

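View pics/w8o.png

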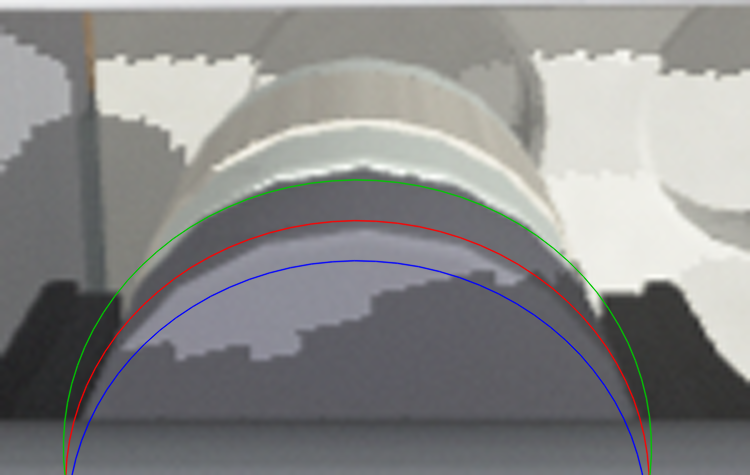

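```bash
python3 -c "
from ov import *
m=camera_model('wrist');st();snap('wrist','w9');m2=camera_model('wrist');st();print(np.array(m['tvec'])-np.array(m2['tvec']),np.array(m['rvec']),m2['rvec'])
im=cv2.imread('pics/w9.png')
cv2.imwrite('pics/w9z.png',cv2.resize(im[130:260,180:460],None,fx=2.8,fy=2.8,interpolation=cv2.INTER_CUBIC))
snap('side','s9');ov('s9','s9o','side',190,195,370,345,4)
m=np.load('w4cam.npy',allow_pickle=True).item()
R=cv2.Rodrigues(np.array(m['rvec'],float))[0];print('w4cam',-R.T@np.array(m['tvec']).ravel(),R)
m=m2
R=cv2.Rodrigues(np.array(m['rvec'],float))[0];print('now',-R.T@np.array(m['tvec']).ravel(),R)
"
```

```text
13.45 [ 0.4489 -0.1946  0.1988] [[-0.993, 0.115, -0.0], [0.115, 0.993, 0.0], [0.0, 0.0, -1.0]] [-0.438  0.047  0.786  1.9   -0.035  1.209  1.815] [ 0.   0.4 -2.3] 0.6605419637042376
13.5 [ 0.4488 -0.1947  0.1988] [[-0.993, 0.116, -0.0], [0.116, 0.993, 0.0], [0.0, 0.0, -1.0]] [-0.438  0.046  0.786  1.9   -0.035  1.209  1.815] [-0.1 -0.4 -2.6] 0.6613618146332572
[-9.59090034e-05  2.20996955e-05  1.36551951e-05] [-2.18996239 -1.95173131 -0.25697746] [-2.18998699 -1.95155465 -0.25692335]
w4cam [ 0.43096113 -0.09590642  0.50258854] [[ 0.10327461  0.99465209 -0.00125554]
 [ 0.96042055 -0.09939189  0.26021841]
 [ 0.25870199 -0.0280798  -0.96554897]]
now [ 0.37833914 -0.18639237  0.34505912] [[ 0.11491801  0.99337427 -0.00119152]
 [ 0.95921843 -0.11065472  0.26010677]
 [ 0.25825153 -0.03103388 -0.96557913]]
```

View pics/w9z.png

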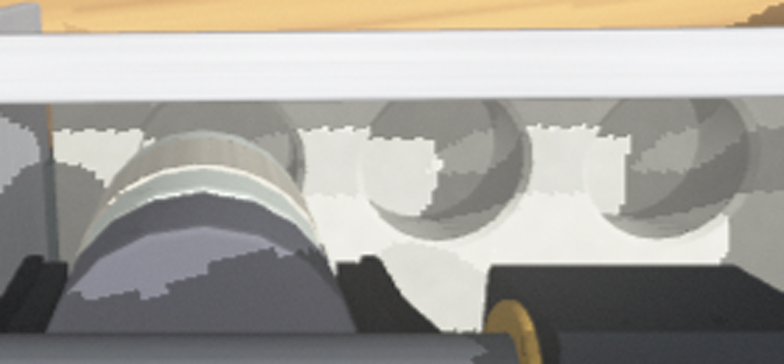

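View pics/s9o.png

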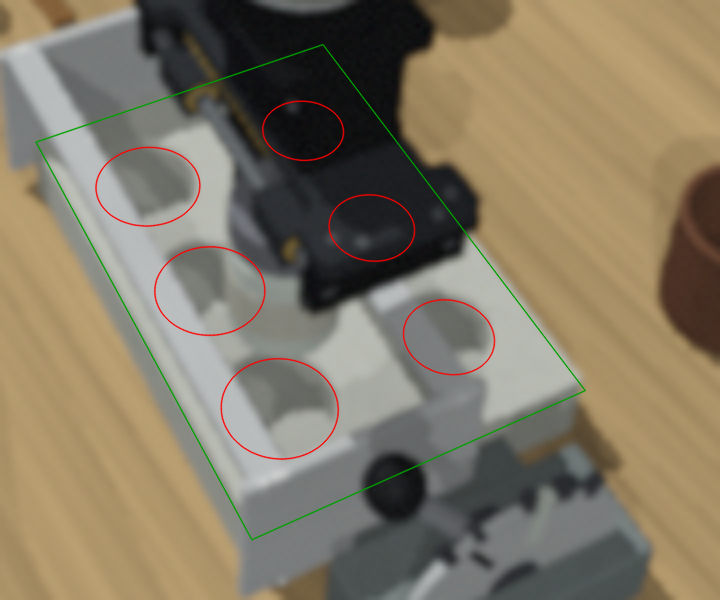

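```bash
cat > fit2.py <<'E'
from ov import *
from scipy.optimize import least_squares
a=np.linspace(0,2*np.pi,180)
def rim(v,X,y,r,cam='wrist'):
    c,s=np.cos(v[2]),np.sin(v[2]);P=np.c_[X+r*np.cos(a),y+r*np.sin(a),0*a+.047]
    return proj(cam,np.c_[v[0]+c*P[:,0]-s*P[:,1],v[1]+s*P[:,0]+c*P[:,1],P[:,2]])
z=lambda x,o:x/2.8+o
def F(w):
    v=[w[0],w[1],w[2]]
    l=rim(v,-.0525,-.086,.031);m=rim(v,-.0525,0,.031);r=rim(v,-.0525,.086,.031)
    return np.array([l[:,0].max()-z(301,180),m[:,0].min()-z(363,180),m[:,0].max()-z(529,180),m[:,1].max()-z(240,130),r[:,0].min()-z(588,180),r[:,0].max()-z(749,180),r[:,1].max()-z(241,130),(w[2]+.11)*30])
r=least_squares(F,[.511,-.11,-.11]);print(r.x.round(4),r.fun.round(2))
np.save('v2.npy',r.x)
ov('w9','w9v','wrist',180,130,460,260,2.8,v=r.x)
ov('s9','s9v','side',190,195,370,345,4,v=r.x)
E
python3 fit2.py
```

```text
[ 0.5137 -0.1098 -0.1224] [-0.44 -0.12 -0.97 -0.02  0.05  1.48  0.18 -0.37]
```

View pics/w9v.png

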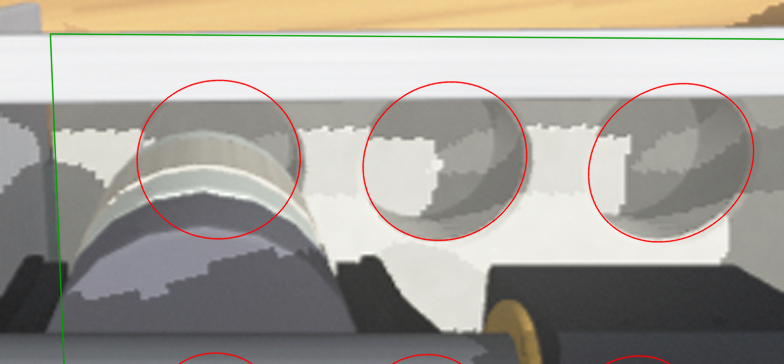

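View pics/s9v.png

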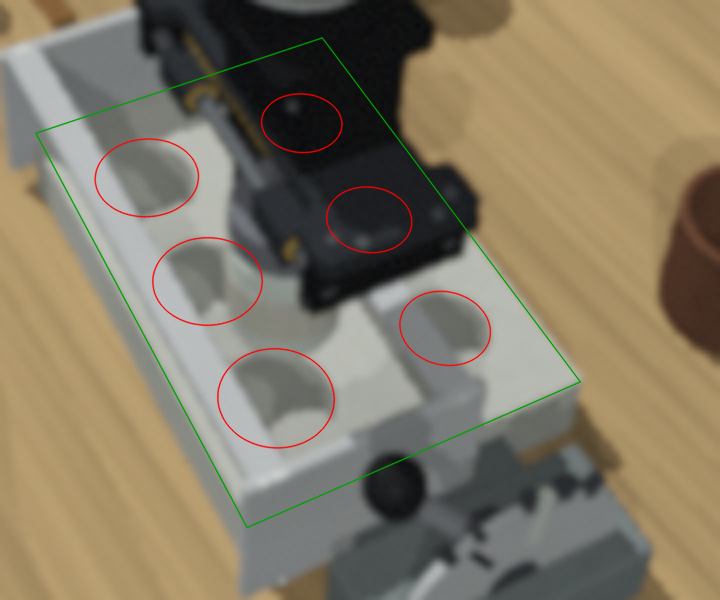

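Emit:
{"op": "move_arm", "data": {
  "motion": [
    [[0.016,0.034,-0.1],[0,0,0.001],40],
    [[0,0,-0.2],[0,0,0],40],
    [[0,0,-0.2],[0,0,0],40],
    [[0,0,0],[0,0,0],40],
    [[0,0,0],[0,0,0],40]
  ]
}}

```text
clock: 14.05
tool_pos: [0.4509, -0.1906, 0.1244]
orientation: [[-0.993, 0.115, -0.001], [0.115, 0.993, -0.0], [0.001, -0.001, -1.0]]
ft_force: [0.2, -0.0, -3.1]
gripper_width: 0.655
```

```bash
python3 - <<'E'
from ov import *
st()
v=np.array([.513,-.110,-.112]);np.save('v3.npy',v)
snap('wrist','w10');ov('w10','w10v','wrist',150,150,410,260,3,v=v)
snap('side','s10');ov('s10','s10v','side',190,195,370,345,4,v=v)
snap('scene','c10');ov('c10','c10v','scene',180,150,310,250,6,v=v)
E
```

```text
14.05 [ 0.4509 -0.1906  0.1244] [[-0.993, 0.115, -0.001], [0.115, 0.993, -0.0], [0.001, -0.001, -1.0]] [-0.412  0.158  0.783  1.984 -0.128  1.049  1.884] [ 0.2 -0.  -3.1] 0.6548525425999492
```

View pics/w10v.png

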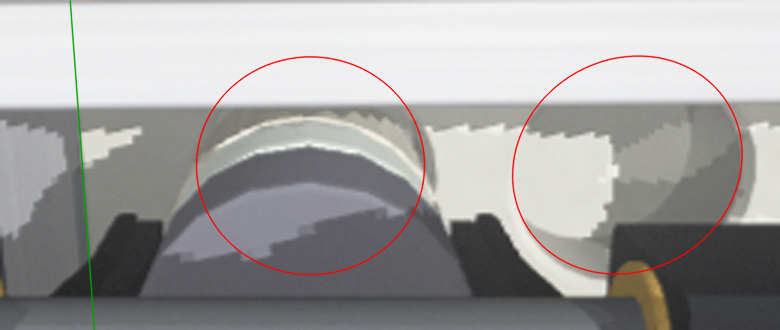

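View pics/s10v.png

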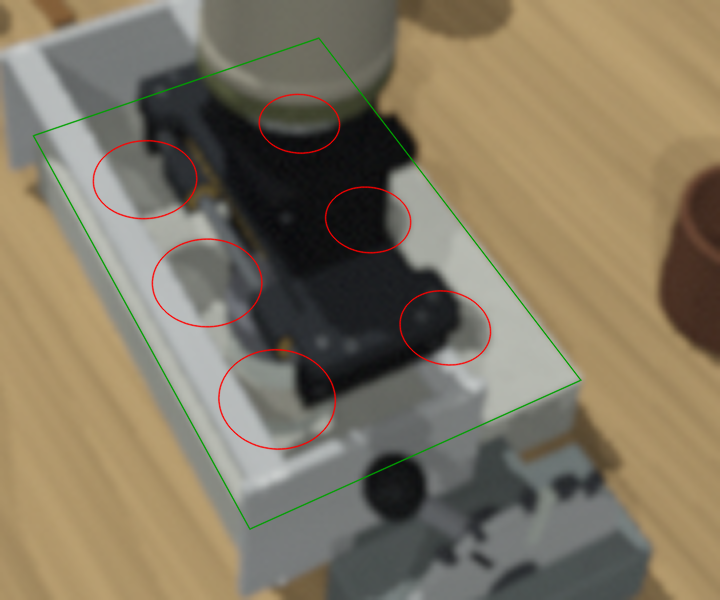

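View pics/c10v.png

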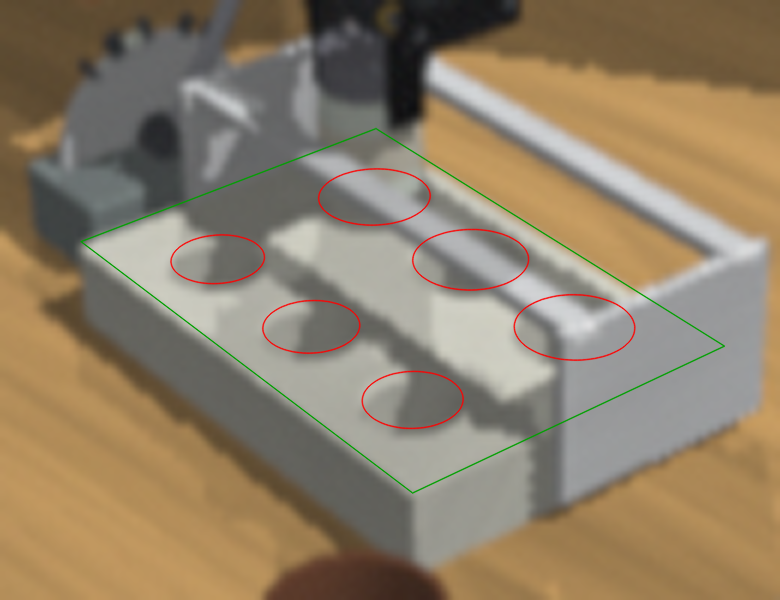

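Emit:
{"op": "move_arm", "data": {
  "motion": [
    [[0.002,0.006,-0.05],[0,0,0],40],
    [[0,0,-0.06],[0,0,0],40],
    [[0,0,-0.06],[0,0,0],40],
    [[0,0,0],[0,0,0],40]
  ]
}}

```text
clock: 14.6
tool_pos: [0.4509, -0.1894, 0.0972]
orientation: [[-0.993, 0.115, -0.001], [0.115, 0.993, 0.0], [0.001, -0.0, -1.0]]
ft_force: [1.6, 0.4, -3.4]
gripper_width: 0.661
```

Emit:
{"op": "move_arm", "data": {
  "motion": [
    [[0,0,-0.04],[0,0,0],40],
    [[0,0,-0.04],[0,0,0],40],
    [[0,0,-0.025],[0,0,0],40],
    [[0,0,0],[0,0,0],40]
  ]
}}

```text
clock: 15.0
tool_pos: [0.4511, -0.1896, 0.0822]
orientation: [[-0.993, 0.115, -0.001], [0.115, 0.993, 0.0], [0.001, 0.0, -1.0]]
ft_force: [2.0, 1.6, -2.6]
gripper_width: 0.662
```

Emit:
{"op": "move_arm", "data": {
  "motion": [
    [[0,0,-0.01],[0,0,0],40],
    [[0,0,0],[0,0,0],68],
    [[0,0,0],[0,0,0],68],
    [[0,0,0],[0,0,0],68],
    [[0,0,0.15],[0,0,0],68],
    [[0,0,0.3],[0,0,0],68],
    [[0,0,0.3],[0,0,0],68],
    [[0.053,0.277,0.15],[0,0,0],80],
    [[0.053,0.277,0.15],[0,0,0],80],
    [[0.053,0.277,0.15],[0,0,0],80],
    [[0.053,0.277,0.15],[0,0,0],80],
    [[0.053,0.277,0.15],[0,0,0],80]
  ]
}}

```text
clock: 16.2
tool_pos: [0.4908, 0.0195, 0.3075]
orientation: [[-0.993, 0.116, 0.001], [0.116, 0.993, 0.001], [-0.001, 0.001, -1.0]]
ft_force: [0.5, -0.2, -0.4]
gripper_width: 0.918
```

Emit:
{"op": "move_arm", "data": {
  "motion": [
    [[0.053,0.277,0.15],[0,0,0],80],
    [[0.053,0.277,0.15],[0,0,0],80],
    [[0.053,0.277,0.05],[0,0,0],80],
    [[0.053,0.277,0],[0,0,0],80],
    [[0.053,0.277,0],[0,0,0],80],
    [[0,0,0],[0,0,0],80],
    [[0,0,0],[0,0,0],80],
    [[0,0,0],[0,0,0],80],
    [[0,0,0],[0,0,0],80]
  ]
}}

```text
clock: 17.1
tool_pos: [0.5309, 0.2243, 0.3591]
orientation: [[-0.993, 0.118, 0.0], [0.118, 0.993, 0.0], [-0.0, 0.0, -1.0]]
ft_force: [0.3, -0.1, 0.2]
gripper_width: 0.921
```

```bash
cat > view.py <<'E'
from lid import *
import sys
st();m=camera_model('wrist');im=snap('wrist',sys.argv[1]);np.save(sys.argv[1]+'cam.npy',m,allow_pickle=True)
for t in ('wide_jar0','slim_jar0'):
    for x in trace(t,'wrist'):
        if x['score']<.3: continue
        ys,xs=np.nonzero(x['mask']);print(t,round(x['score'],2),np.round(x['location'],1),'bbox',xs.min(),xs.max(),ys.min(),ys.max())
big=cv2.resize(im[60:255],None,fx=1.56,fy=1.56,interpolation=cv2.INTER_CUBIC);cv2.imwrite(f'pics/{sys.argv[1]}b.png',big)
E
python3 view.py w11; python3 -c "
from h import *;snap('scene','c11')"
```

```text
17.1 [0.5309 0.2243 0.3591] [[-0.993, 0.118, 0.0], [0.118, 0.993, 0.0], [-0.0, 0.0, -1.0]] [-0.852  0.19   0.445  1.412 -0.082  1.557  1.04 ] [ 0.3 -0.1  0.2] 0.920521896008441
wide_jar0 0.67 [343.9 110.8] bbox 314 366 92 133
wide_jar0 0.56 [277.2 208.4] bbox 260 297 185 230
wide_jar0 0.51 [  3.9 148.7] bbox 0 6 135 158
slim_jar0 0.84 [351.1 171.6] bbox 328 372 155 191
slim_jar0 0.71 [276.6 107.5] bbox 259 292 88 121
```

View pics/w11.png

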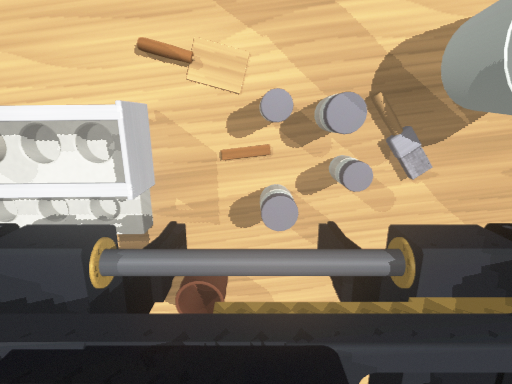

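View pics/c11.png

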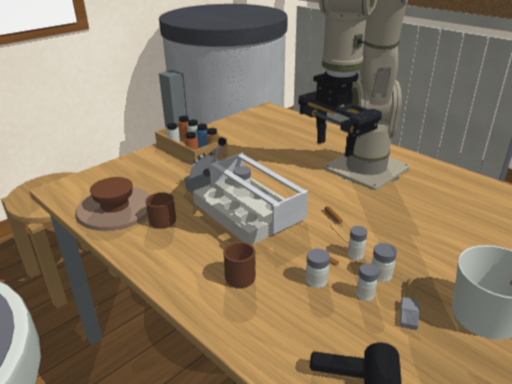

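```bash
python3 - <<'E'
from lid import *
lids(cv2.imread('pics/w11.png'),np.load('w11cam.npy',allow_pickle=True).item(),[(279,211),(346,113),(277,106),(355,175)])
E
```

```text
[279 211] ell [279.6 213.1] [34.2 36.1] xy [0.6073 0.2581]
[346 113] ell [346.5 112.4] [38.2 41.6] xy [0.4699 0.3651]
[277 106] ell [276.8 104.5] [30.8 32.7] xy [0.448 0.269]
[355 175] ell [357.8 176.2] [27.4 30.1] xy [0.5633 0.3789]
```

Emit:
{"op": "move_arm", "data": {
  "motion": [
    [[0.101,0.045,-0.24],[0,0,0.003],80],
    [[0.101,0.045,-0.24],[0,0,0],80],
    [[0.101,0.045,-0.24],[0,0,0],80],
    [[0.101,0.045,-0.24],[0,0,0],80],
    [[0.101,0.045,-0.24],[0,0,0],80],
    [[0,0,-0.185],[0,0,0],80],
    [[0,0,-0.185],[0,0,0],80],
    [[0,0,-0.185],[0,0,0],80],
    [[0,0,-0.185],[0,0,0],80],
    [[0,0,0],[0,0,0],80],
    [[0,0,0],[0,0,0],80],
    [[0,0,0],[0,0,0],80]
  ]
}}

```text
clock: 18.5
tool_pos: [0.6075, 0.2598, 0.0697]
orientation: [[-0.994, 0.109, 0.002], [0.109, 0.994, 0.001], [-0.002, 0.002, -1.0]]
ft_force: [0.5, -0.7, 0.0]
gripper_width: 0.919
```

```bash
python3 - <<'E'
from held import *
st();held('w12',.029,.085)
E
```

```text
18.5 [0.6075 0.2598 0.0697] [[-0.994, 0.109, 0.002], [0.109, 0.994, 0.001], [-0.002, 0.002, -1.0]] [-0.762  0.565  0.392  1.559 -0.237  1.063  1.152] [ 0.5 -0.7  0. ] 0.9188927981940989
```

View pics/w12o.png

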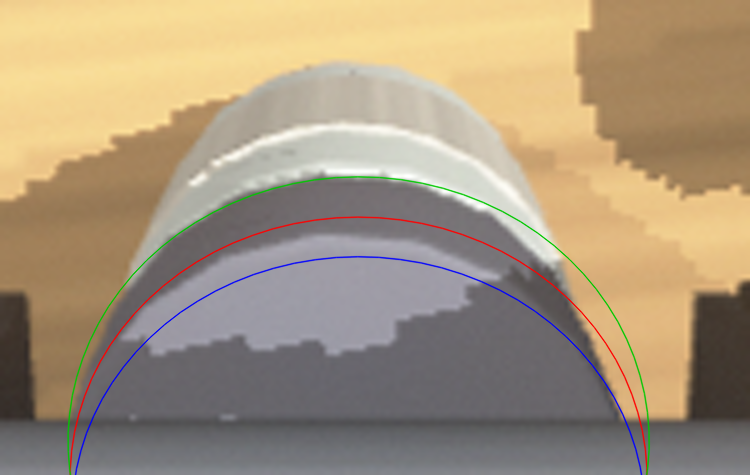

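Emit:
{"op": "move_arm", "data": {
  "motion": [
    [[0.008,-0.01,-0.01],[0,0,0],80],
    [[0,0,0],[0,0,0],40],
    [[0,0,0],[0,0,0],40],
    [[0,0,0],[0,0,0],40],
    [[0,0,0],[0,0,0],40],
    [[0,0,0],[0,0,0],40],
    [[0,0,0],[0,0,0],40]
  ]
}}

```text
clock: 19.25
tool_pos: [0.6077, 0.2581, 0.0662]
orientation: [[-0.994, 0.109, 0.0], [0.109, 0.994, 0.0], [-0.0, 0.0, -1.0]]
ft_force: [-0.5, 0.8, 0.2]
gripper_width: 0.662
```

```bash
python3 - <<'E'
from held import *
st();held('w13',.029,.085)
E
```

```text
19.25 [0.6077 0.2581 0.0662] [[-0.994, 0.109, 0.0], [0.109, 0.994, 0.0], [-0.0, 0.0, -1.0]] [-0.759  0.57   0.392  1.56  -0.238  1.06   1.156] [-0.5  0.8  0.2] 0.6621481731633863
```

View pics/w13o.png

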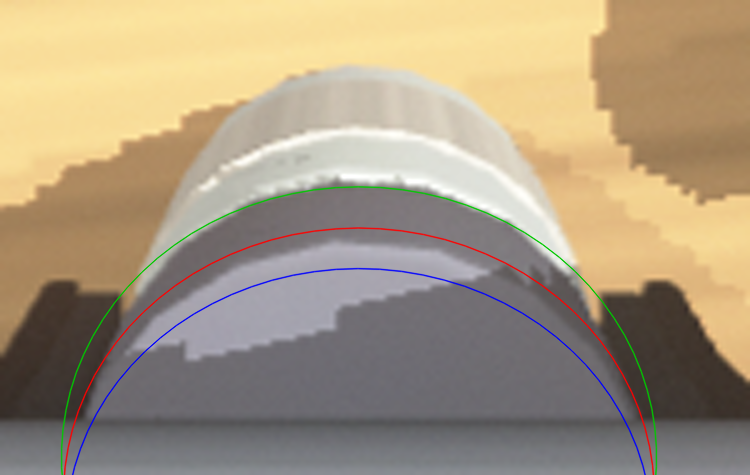

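Emit:
{"op": "move_arm", "data": {
  "motion": [
    [[0,0,0.224],[0,0,0],40],
    [[0,0,0.224],[0,0,0],40],
    [[0,0,0.224],[0,0,0],40],
    [[0,0,0.224],[0,0,0],40],
    [[-0.0985,-0.2412,0],[0,0,0],40],
    [[-0.0985,-0.2412,0],[0,0,0],40],
    [[-0.0985,-0.2412,0],[0,0,0],40],
    [[-0.0985,-0.2412,0],[0,0,0],40],
    [[-0.0985,-0.2412,0],[0,0,0],40],
    [[-0.0985,-0.2412,0],[0,0,0],40],
    [[-0.0985,-0.2412,0],[0,0,0],40],
    [[-0.0985,-0.2412,0],[0,0,0],40]
  ]
}}

```text
clock: 20.5
tool_pos: [0.4883, -0.0329, 0.2002]
orientation: [[-0.994, 0.109, -0.001], [0.109, 0.994, 0.0], [0.001, 0.0, -1.0]]
ft_force: [0.7, -0.3, -2.9]
gripper_width: 0.661
```

Emit:
{"op": "move_arm", "data": {
  "motion": [
    [[-0.0985,-0.2412,0],[0,0,0],40],
    [[-0.0985,-0.2412,0],[0,0,0],40],
    [[0,0,0],[0,0,-0.001],40],
    [[0,0,0],[0,0,0],40],
    [[0,0,0],[0,0,0],40]
  ]
}}

```text
clock: 21.0
tool_pos: [0.46, -0.1028, 0.2004]
orientation: [[-0.994, 0.11, -0.0], [0.11, 0.994, 0.0], [0.0, 0.0, -1.0]]
ft_force: [-0.6, 0.6, -2.7]
gripper_width: 0.664
```

Down to just under the deck top, with a check.

Emit:
{"op": "move_arm", "data": {
  "motion": [
    [[0,-0.006,-0.2],[0,0,0],40],
    [[0,0,-0.2],[0,0,0],40],
    [[0,0,-0.12],[0,0,0],40],
    [[0,0,0],[0,0,0],40],
    [[0,0,0],[0,0,0],40]
  ]
}}

```text
clock: 21.5
tool_pos: [0.4602, -0.1041, 0.1229]
orientation: [[-0.994, 0.11, -0.0], [0.11, 0.994, -0.0], [0.0, -0.0, -1.0]]
ft_force: [1.1, -0.0, -2.0]
gripper_width: 0.66
```

```bash
python3 - <<'E'
from ov import *
st();snap('wrist','w14');ov('w14','w14v','wrist',90,130,410,260,2.5,v=np.load('v3.npy'))
E
```

```text
21.5 [ 0.4602 -0.1041  0.1229] [[-0.994, 0.11, -0.0], [0.11, 0.994, -0.0], [0.0, -0.0, -1.0]] [-0.495  0.1    0.659  2.024 -0.071  1.04   1.657] [ 1.1 -0.  -2. ] 0.659968422450093
```

View pics/w14v.png

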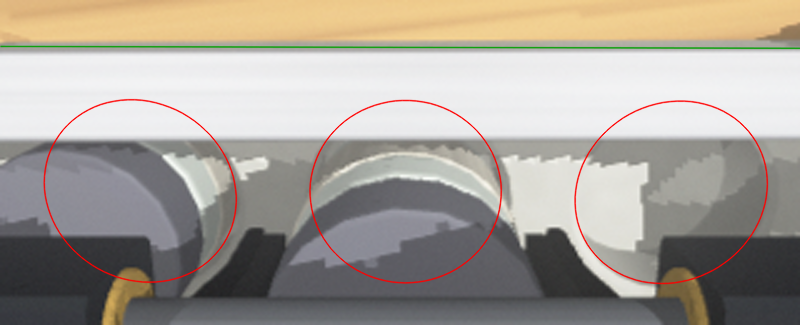

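Emit:
{"op": "move_arm", "data": {
  "motion": [
    [[0,0.004,-0.05],[0,0,0],40],
    [[0,0,-0.06],[0,0,0],40],
    [[0,0,-0.06],[0,0,0],40],
    [[0,0,0],[0,0,0],40],
    [[0,0,0],[0,0,0],40]
  ]
}}

```text
clock: 22.05
tool_pos: [0.4598, -0.1041, 0.0969]
orientation: [[-0.994, 0.111, -0.0], [0.111, 0.994, -0.0], [0.0, -0.0, -1.0]]
ft_force: [0.7, 0.1, -3.0]
gripper_width: 0.656
```

Emit:
{"op": "move_arm", "data": {
  "motion": [
    [[0,0,-0.04],[0,0,0],40],
    [[0,0,-0.04],[0,0,0],40],
    [[0,0,-0.035],[0,0,0],40],
    [[0,0,0],[0,0,0],40],
    [[0,0,0],[0,0,0],40]
  ]
}}

```text
clock: 22.55
tool_pos: [0.4598, -0.1041, 0.0797]
orientation: [[-0.994, 0.111, -0.0], [0.111, 0.994, -0.0], [0.0, -0.0, -1.0]]
ft_force: [0.5, 0.6, -3.0]
gripper_width: 0.66
```

Emit:
{"op": "move_arm", "data": {
  "motion": [
    [[0,0,-0.006],[0,0,0],40],
    [[0,0,0],[0,0,0],68],
    [[0,0,0],[0,0,0],68],
    [[0,0,0],[0,0,0],68],
    [[0,0,0.15],[0,0,0],68],
    [[0,0,0.3],[0,0,0],68],
    [[0,0,0.3],[0,0,0],68],
    [[0.027,0.276,0.15],[0,0,0],80],
    [[0.027,0.276,0.15],[0,0,0],80],
    [[0.027,0.276,0.15],[0,0,0],80],
    [[0.027,0.276,0.15],[0,0,0],80],
    [[0.027,0.276,0.15],[0,0,0],80]
  ]
}}

```text
clock: 23.75
tool_pos: [0.48, 0.1045, 0.3053]
orientation: [[-0.994, 0.111, 0.001], [0.111, 0.994, 0.001], [-0.001, 0.001, -1.0]]
ft_force: [1.2, -0.6, 0.9]
gripper_width: 0.914
```

Emit:
{"op": "move_arm", "data": {
  "motion": [
    [[0.027,0.276,0.15],[0,0,0],80],
    [[0.027,0.276,0.15],[0,0,0],80],
    [[0.027,0.276,0.05],[0,0,0],80],
    [[0.027,0.276,0],[0,0,0],80],
    [[0.027,0.276,0],[0,0,0],80],
    [[0,0,0],[0,0,0],80],
    [[0,0,0],[0,0,0],80],
    [[0,0,0],[0,0,0],80],
    [[0,0,0],[0,0,0],80]
  ]
}}

```text
clock: 24.65
tool_pos: [0.5008, 0.3086, 0.3569]
orientation: [[-0.994, 0.113, 0.001], [0.113, 0.994, 0.0], [-0.001, 0.001, -1.0]]
ft_force: [0.1, -0.4, 0.1]
gripper_width: 0.922
```

```bash
python3 view.py w15; python3 -c "
from h import *;snap('scene','c15')"
```

```text
24.65 [0.5008 0.3086 0.3569] [[-0.994, 0.113, 0.001], [0.113, 0.994, 0.0], [-0.001, 0.001, -1.0]] [-0.892  0.215  0.321  1.379 -0.067  1.557  0.88 ] [ 0.1 -0.4  0.1] 0.9222087412369674
wide_jar0 0.88 [  3.8 169.8] bbox 0 13 153 184
wide_jar0 0.8 [287.3 139.7] bbox 266 307 121 160
slim_jar0 0.89 [222.1 137.7] bbox 204 238 118 149
slim_jar0 0.72 [299.6 199.6] bbox 283 317 178 216
```

View pics/w15.png

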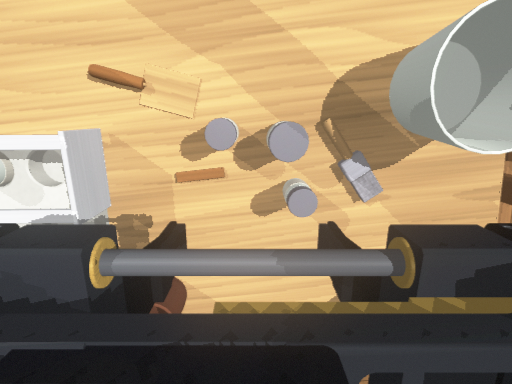

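View pics/c15.png

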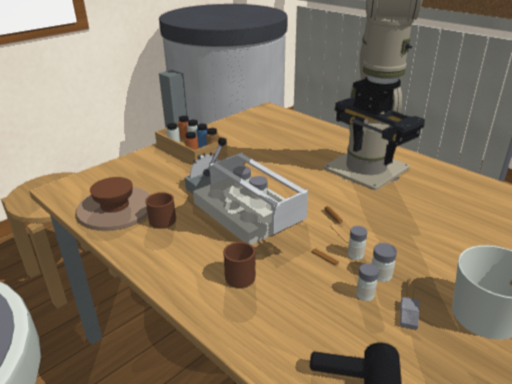

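```bash
python3 - <<'E'
from lid import *
m=np.load('w15cam.npy',allow_pickle=True).item()
im=cv2.imread('pics/w15.png')
lids(im,m,[(290,140),(222,133),(301,201)])
for z in(0,.1,.15,.2):
  print(z,[at_z('wrist',p,z)[:2].round(3).tolist() for p in [(392,90),(400,125),(434,80),(440,120)]], at_z('side',(83,100),z)[:2].round(3),at_z('side',(140,100),z)[:2].round(3),at_z('scene',(456,285),z)[:2].round(3))
E
```

```text
[290 140] ell [288.5 141.5] [37.5 39.1] xy [0.47   0.3648]
[222 133] ell [220.2 133.6] [30.4 31.2] xy [0.4481 0.2692]
[301 201] ell [302.6 202.6] [27.1 28.7] xy [0.5635 0.3788]
0 [[0.413, 0.551], [0.471, 0.566], [0.405, 0.619], [0.47, 0.633]] [0.389 0.905] [0.571 0.794] [0.37  0.524]
0.1 [[0.416, 0.505], [0.463, 0.516], [0.41, 0.559], [0.462, 0.57]] [0.359 0.718] [0.518 0.621] [0.489 0.558]
0.15 [[0.418, 0.481], [0.459, 0.492], [0.413, 0.529], [0.458, 0.539]] [0.344 0.624] [0.491 0.534] [0.549 0.575]
0.2 [[0.42, 0.458], [0.455, 0.467], [0.415, 0.499], [0.454, 0.507]] [0.328 0.531] [0.465 0.447] [0.608 0.592]
```

Emit:
{"op": "move_arm", "data": {
  "motion": [
    [[-0.04,0.075,-0.24],[0,0,0],80],
    [[-0.04,0.075,-0.24],[0,0,0],80],
    [[-0.04,0.075,-0.24],[0,0,0],80],
    [[-0.04,0.075,-0.24],[0,0,0],80],
    [[-0.04,0.075,-0.24],[0,0,0],80],
    [[0,0,-0.182],[0,0,0],80],
    [[0,0,-0.182],[0,0,0],80],
    [[0,0,-0.182],[0,0,0],80],
    [[0,0,-0.182],[0,0,0],80],
    [[0,0,0],[0,0,0],80],
    [[0,0,0],[0,0,0],80],
    [[0,0,0],[0,0,0],80]
  ]
}}

```text
clock: 26.05
tool_pos: [0.4713, 0.3668, 0.0691]
orientation: [[-0.994, 0.111, 0.002], [0.111, 0.994, 0.002], [-0.002, 0.002, -1.0]]
ft_force: [0.4, 0.4, -0.2]
gripper_width: 0.921
```

```bash
python3 - <<'E'
from held import *
st();held('w16',.029,.085)
E
```

```text
26.05 [0.4713 0.3668 0.0691] [[-0.994, 0.111, 0.002], [0.111, 0.994, 0.002], [-0.002, 0.002, -1.0]] [-0.939  0.424  0.247  1.735 -0.121  0.996  0.812] [ 0.4  0.4 -0.2] 0.92123353704997
```

View pics/w16o.png

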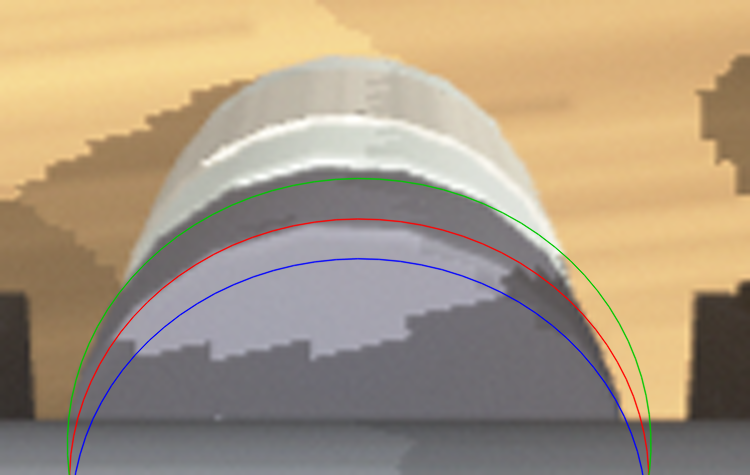

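Emit:
{"op": "move_arm", "data": {
  "motion": [
    [[0,-0.01,-0.01],[0,0,0],80],
    [[0,0,0],[0,0,0],40],
    [[0,0,0],[0,0,0],40],
    [[0,0,0],[0,0,0],40],
    [[0,0,0],[0,0,0],40],
    [[0,0,0],[0,0,0],40],
    [[0,0,0],[0,0,0],40]
  ]
}}

```text
clock: 26.8
tool_pos: [0.4704, 0.3648, 0.0658]
orientation: [[-0.994, 0.111, 0.0], [0.111, 0.994, 0.0], [-0.0, 0.0, -1.0]]
ft_force: [-0.3, -0.3, 1.5]
gripper_width: 0.661
```

```bash
python3 - <<'E'
from held import *
st();held('w17',.029,.085)
E
```

```text
26.8 [0.4704 0.3648 0.0658] [[-0.994, 0.111, 0.0], [0.111, 0.994, 0.0], [-0.0, 0.0, -1.0]] [-0.937  0.426  0.247  1.74  -0.121  0.991  0.815] [-0.3 -0.3  1.5] 0.6608511392154435
```

View pics/w17o.png

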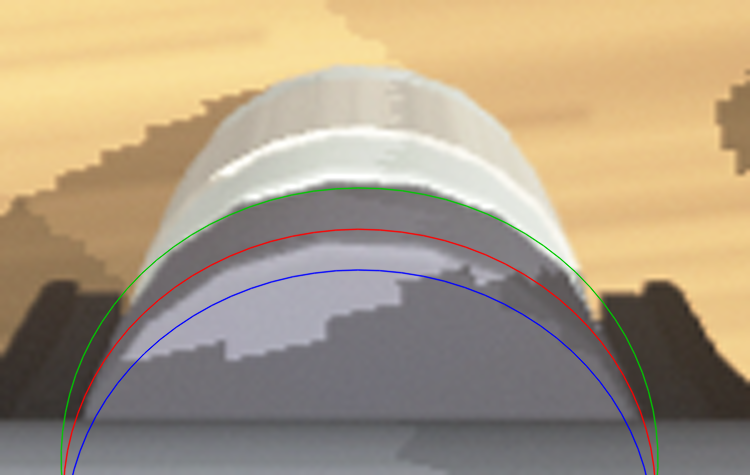

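Emit:
{"op": "move_arm", "data": {
  "motion": [
    [[0,0,0.224],[0,0,0],40],
    [[0,0,0.224],[0,0,0],40],
    [[0,0,0.224],[0,0,0],40],
    [[0,0,0.224],[0,0,0],40],
    [[0,-0.2553,0],[0,0,0],40],
    [[0,-0.2553,0],[0,0,0],40],
    [[0,-0.2553,0],[0,0,0],40],
    [[0,-0.2553,0],[0,0,0],40],
    [[0,-0.2553,0],[0,0,0],40],
    [[0,-0.2553,0],[0,0,0],40],
    [[0,-0.2553,0],[0,0,0],40],
    [[0,-0.2553,0],[0,0,0],40]
  ]
}}

```text
clock: 28.05
tool_pos: [0.4697, 0.0566, 0.1997]
orientation: [[-0.994, 0.111, -0.001], [0.111, 0.994, 0.0], [0.001, -0.0, -1.0]]
ft_force: [1.2, 0.3, -3.1]
gripper_width: 0.657
```

Emit:
{"op": "move_arm", "data": {
  "motion": [
    [[-0.003,-0.2553,0],[0,0,0],40],
    [[-0.003,-0.2553,0],[0,0,0],40],
    [[0,0,0],[0,0,0],40],
    [[0,0,0],[0,0,0],40],
    [[0,0,0],[0,0,0],40]
  ]
}}

```text
clock: 28.55
tool_pos: [0.4693, -0.0173, 0.1998]
orientation: [[-0.994, 0.11, -0.001], [0.11, 0.994, 0.0], [0.001, 0.0, -1.0]]
ft_force: [0.1, -0.5, -2.2]
gripper_width: 0.659
```

Emit:
{"op": "move_arm", "data": {
  "motion": [
    [[0,-0.004,-0.2],[0,0,0],40],
    [[0,0,-0.2],[0,0,0],40],
    [[0,0,-0.12],[0,0,0],40],
    [[0,0,0],[0,0,0],40],
    [[0,0,0],[0,0,0],40]
  ]
}}

```text
clock: 29.05
tool_pos: [0.4696, -0.0182, 0.1225]
orientation: [[-0.994, 0.11, -0.0], [0.11, 0.994, -0.0], [0.0, -0.0, -1.0]]
ft_force: [0.1, -0.1, -1.8]
gripper_width: 0.662
```

```bash
python3 - <<'E'
from ov import *
st();snap('wrist','w18');ov('w18','w18v','wrist',90,130,410,260,2.5,v=np.load('v3.npy'))
E
```

```text
29.05 [ 0.4696 -0.0182  0.1225] [[-0.994, 0.11, -0.0], [0.11, 0.994, -0.0], [0.0, -0.0, -1.0]] [-0.586  0.093  0.557  2.025 -0.057  1.039  1.459] [ 0.1 -0.1 -1.8] 0.661703158359729
```

View pics/w18v.png

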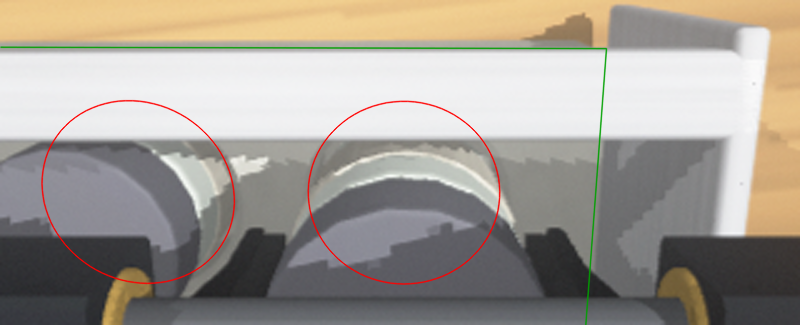

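Geometry agrees; lower.

Emit:
{"op": "move_arm", "data": {
  "motion": [
    [[-0.002,0.002,-0.05],[0,0,0],40],
    [[0,0,-0.06],[0,0,0],40],
    [[0,0,-0.06],[0,0,0],40],
    [[0,0,0],[0,0,0],40],
    [[0,0,0],[0,0,0],40]
  ]
}}

```text
clock: 29.6
tool_pos: [0.4692, -0.0186, 0.0965]
orientation: [[-0.994, 0.111, -0.0], [0.111, 0.994, -0.0], [0.0, -0.0, -1.0]]
ft_force: [0.6, 0.1, -3.2]
gripper_width: 0.662
```

Emit:
{"op": "move_arm", "data": {
  "motion": [
    [[0,0,-0.04],[0,0,0],40],
    [[0,0,-0.04],[0,0,0],40],
    [[0,0,-0.035],[0,0,0],40],
    [[0,0,0],[0,0,0],40],
    [[0,0,0],[0,0,0],40]
  ]
}}

```text
clock: 30.1
tool_pos: [0.4691, -0.0186, 0.0793]
orientation: [[-0.994, 0.111, -0.0], [0.111, 0.994, -0.0], [0.0, -0.0, -1.0]]
ft_force: [1.4, 0.4, -3.4]
gripper_width: 0.657
```

Emit:
{"op": "move_arm", "data": {
  "motion": [
    [[0,0,-0.006],[0,0,0],40],
    [[0,0,0],[0,0,0],68],
    [[0,0,0],[0,0,0],68],
    [[0,0,0],[0,0,0],68],
    [[0,0,0.15],[0,0,0],68],
    [[0,0,0.3],[0,0,0],68],
    [[0,0,0.3],[0,0,0],68],
    [[0.026,0.274,0.14],[0,0,0],75],
    [[0.026,0.274,0.14],[0,0,0],75],
    [[0.026,0.274,0.14],[0,0,0],75],
    [[0.026,0.274,0.14],[0,0,0],75],
    [[0.026,0.274,0.14],[0,0,0],75]
  ]
}}

```text
clock: 31.3
tool_pos: [0.4885, 0.1885, 0.2972]
orientation: [[-0.994, 0.111, 0.0], [0.111, 0.994, 0.001], [-0.0, 0.001, -1.0]]
ft_force: [0.5, 0.3, 0.1]
gripper_width: 0.858
```

Emit:
{"op": "move_arm", "data": {
  "motion": [
    [[0.026,0.274,0.14],[0,0,0],75],
    [[0.026,0.274,0.14],[0,0,0],75],
    [[0.026,0.274,0.14],[0,0,0],75],
    [[0,0,0],[0,0,0],75],
    [[0,0,0],[0,0,0],75],
    [[0,0,0],[0,0,0],75],
    [[0,0,0],[0,0,0],75]
  ]
}}

```text
clock: 32.0
tool_pos: [0.5006, 0.3088, 0.3588]
orientation: [[-0.994, 0.113, -0.0], [0.113, 0.994, -0.0], [0.0, -0.0, -1.0]]
ft_force: [0.4, -0.3, -0.1]
gripper_width: 0.859
```

```bash
python3 view.py w19; python3 -c "
from h import *;snap('scene','c19')"
```

```text
32.0 [0.5006 0.3088 0.3588] [[-0.994, 0.113, -0.0], [0.113, 0.994, -0.0], [0.0, -0.0, -1.0]] [-0.895  0.216  0.324  1.375 -0.068  1.562  0.88 ] [ 0.4 -0.3 -0.1] 0.8588581225429471
wide_jar0 0.98 [ 35.4 171.2] bbox 3 65 150 191
wide_jar0 0.57 [173.7 303.9] bbox 155 186 280 314
wide_jar0 0.46 [  4.4 168.6] bbox 0 6 152 184
slim_jar0 0.73 [221.1 135.9] bbox 205 238 118 149
slim_jar0 0.59 [299.5 197.1] bbox 282 317 178 216
```

View pics/w19.png

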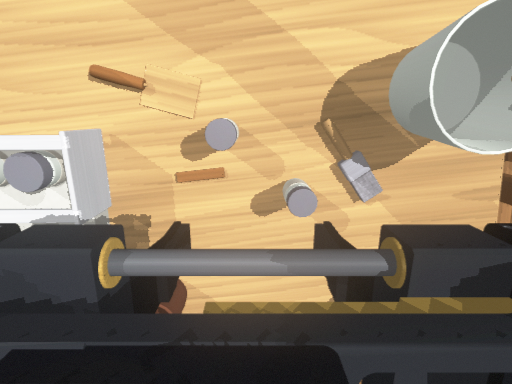

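View pics/c19.png

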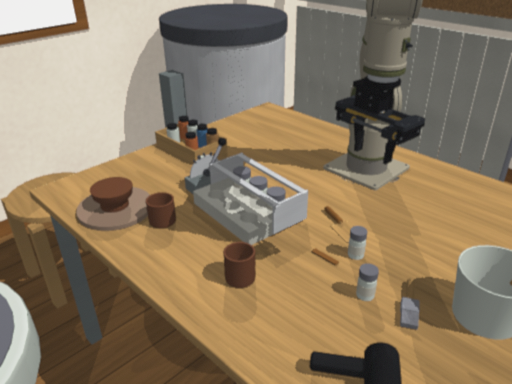

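Emit:
{"op": "move_arm", "data": {
  "motion": [
    [[0.085,0.093,-0.24],[0,0,0],70],
    [[0.085,0.093,-0.24],[0,0,0],70],
    [[0.085,0.093,-0.24],[0,0,0],70],
    [[0.085,0.093,-0.24],[0,0,0],70],
    [[0.085,0.093,-0.24],[0,0,0],70],
    [[0,0,-0.182],[0,0,0],70],
    [[0,0,-0.182],[0,0,0],70],
    [[0,0,-0.182],[0,0,0],70],
    [[0,0,-0.182],[0,0,0],70],
    [[0,0,0],[0,0,0],70],
    [[0,0,0],[0,0,0],70],
    [[0,0,0],[0,0,0],70]
  ]
}}

```text
clock: 33.4
tool_pos: [0.5651, 0.3805, 0.0718]
orientation: [[-0.994, 0.111, 0.002], [0.111, 0.994, 0.002], [-0.002, 0.002, -1.0]]
ft_force: [0.4, -0.5, 0.1]
gripper_width: 0.801
```

```bash
python3 - <<'E'
from held import *
st();held('w20',.023,.085)
E
```

```text
33.4 [0.5651 0.3805 0.0718] [[-0.994, 0.111, 0.002], [0.111, 0.994, 0.002], [-0.002, 0.002, -1.0]] [-0.857  0.589  0.276  1.489 -0.172  1.084  0.914] [ 0.4 -0.5  0.1] 0.8005820303910228
```

View pics/w20o.png

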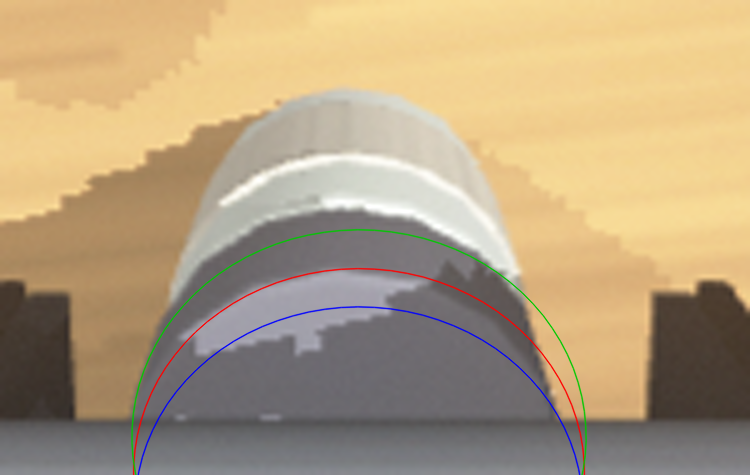

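Emit:
{"op": "move_arm", "data": {
  "motion": [
    [[0.004,-0.009,-0.015],[0,0,0],70],
    [[0,0,0],[0,0,0],30],
    [[0,0,0],[0,0,0],30],
    [[0,0,0],[0,0,0],30],
    [[0,0,0],[0,0,0],30],
    [[0,0,0],[0,0,0],30],
    [[0,0,0],[0,0,0],30]
  ]
}}

```text
clock: 34.15
tool_pos: [0.5648, 0.3787, 0.0676]
orientation: [[-0.994, 0.111, 0.0], [0.111, 0.994, 0.0], [-0.0, 0.0, -1.0]]
ft_force: [-0.1, 0.9, -0.3]
gripper_width: 0.522
```

```bash
python3 - <<'E'
from held import *
st();held('w21',.023,.085)
E
```

```text
34.15 [0.5648 0.3787 0.0676] [[-0.994, 0.111, 0.0], [0.111, 0.994, 0.0], [-0.0, 0.0, -1.0]] [-0.855  0.593  0.275  1.493 -0.173  1.079  0.917] [-0.1  0.9 -0.3] 0.522460955367233
```

View pics/w21o.png

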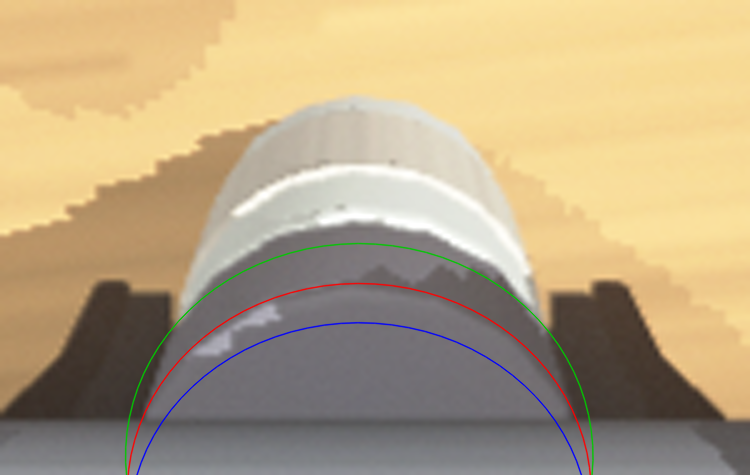

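Emit:
{"op": "move_arm", "data": {
  "motion": [
    [[0,0,0.222],[0,0,0],30],
    [[0,0,0.222],[0,0,0],30],
    [[0,0,0.222],[0,0,0],30],
    [[0,0,0.222],[0,0,0],30],
    [[0,-0.29,0],[0,0,0],30],
    [[0,-0.29,0],[0,0,0],30],
    [[0,-0.29,0],[0,0,0],30],
    [[0,-0.29,0],[0,0,0],30],
    [[0,-0.29,0],[0,0,0],30],
    [[0,-0.29,0],[0,0,0],30],
    [[0,-0.29,0],[0,0,0],30],
    [[0,-0.29,0],[0,0,0],30]
  ]
}}

```text
clock: 35.4
tool_pos: [0.5642, 0.0288, 0.2006]
orientation: [[-0.994, 0.111, -0.0], [0.111, 0.994, 0.0], [0.0, 0.0, -1.0]]
ft_force: [0.8, 0.2, -1.2]
gripper_width: 0.524
```

Emit:
{"op": "move_arm", "data": {
  "motion": [
    [[0,-0.29,0],[0,0,0],30],
    [[0,-0.29,0],[0,0,0],30],
    [[0,-0.29,0],[0,0,0],30],
    [[0.003,-0.105,0],[0,0,0],30],
    [[0,0,0],[0,0,0],30],
    [[0,0,0],[0,0,0],30],
    [[0,0,0],[0,0,0],30]
  ]
}}

```text
clock: 36.1
tool_pos: [0.5653, -0.114, 0.2005]
orientation: [[-0.994, 0.109, -0.0], [0.109, 0.994, 0.001], [0.0, 0.001, -1.0]]
ft_force: [-0.2, 0.3, -1.6]
gripper_width: 0.52
```

Emit:
{"op": "move_arm", "data": {
  "motion": [
    [[0,-0.01,-0.2],[0,0,-0.001],30],
    [[0,0,-0.2],[0,0,0],30],
    [[0,0,-0.11],[0,0,0],30],
    [[0,0,0],[0,0,0],30],
    [[0,0,0],[0,0,0],30]
  ]
}}

```text
clock: 36.6
tool_pos: [0.5656, -0.1163, 0.1247]
orientation: [[-0.994, 0.112, 0.0], [0.112, 0.994, 0.0], [-0.0, 0.0, -1.0]]
ft_force: [-0.0, -1.6, -1.2]
gripper_width: 0.521
```

```bash
python3 - <<'E'
from ov import *
st();snap('wrist','w22');ov('w22','w22v','wrist',90,130,410,260,2.5,v=np.load('v3.npy'))
snap('scene','c22');ov('c22','c22v','scene',180,150,310,250,6,v=np.load('v3.npy'))
E
```

```text
36.6 [ 0.5656 -0.1163  0.1247] [[-0.994, 0.112, 0.0], [0.112, 0.994, 0.0], [-0.0, 0.0, -1.0]] [-0.311  0.345  0.524  1.753 -0.192  1.094  1.735] [-0.  -1.6 -1.2] 0.5207735113384686
```

View pics/w22v.png

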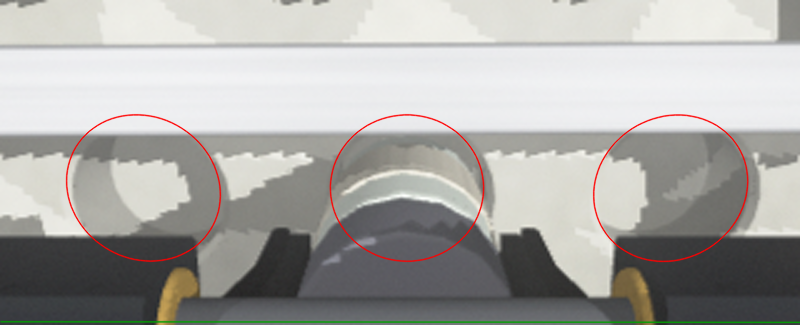

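View pics/c22v.png

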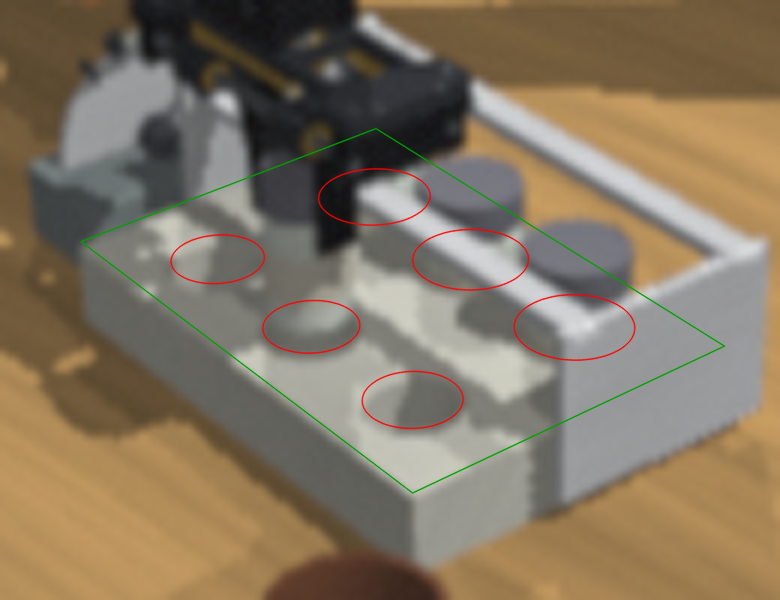

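Emit:
{"op": "move_arm", "data": {
  "motion": [
    [[-0.002,0.012,-0.05],[0,0,0],30],
    [[0,0,-0.05],[0,0,0],30],
    [[0,0,0],[0,0,0],30],
    [[0,0,0],[0,0,0],30]
  ]
}}

```text
clock: 37.1
tool_pos: [0.5649, -0.1153, 0.1091]
orientation: [[-0.994, 0.113, -0.0], [0.113, 0.994, 0.0], [0.0, 0.0, -1.0]]
ft_force: [1.1, -0.3, -1.5]
gripper_width: 0.523
```

Emit:
{"op": "move_arm", "data": {
  "motion": [
    [[0,0,-0.05],[0,0,0],30],
    [[0,0,-0.05],[0,0,0],30],
    [[0,0,-0.05],[0,0,0],30],
    [[0,0,0],[0,0,0],30],
    [[0,0,0],[0,0,0],30]
  ]
}}

```text
clock: 37.6
tool_pos: [0.5649, -0.1152, 0.0865]
orientation: [[-0.994, 0.113, -0.0], [0.113, 0.994, 0.0], [0.0, 0.0, -1.0]]
ft_force: [1.2, -0.6, -3.0]
gripper_width: 0.522
```

Emit:
{"op": "move_arm", "data": {
  "motion": [
    [[0,0,-0.035],[0,0,0],30],
    [[0,0,-0.006],[0,0,0],30],
    [[0,0,0],[0,0,0],30],
    [[0,0,0],[0,0,0],58],
    [[0,0,0],[0,0,0],58],
    [[0,0,0],[0,0,0],58],
    [[0,0,0.15],[0,0,0],58],
    [[0,0,0.3],[0,0,0],58],
    [[0,0,0.3],[0,0,0],58],
    [[-0.071,0.279,0.14],[0,0,0],70],
    [[-0.071,0.279,0.14],[0,0,0],70],
    [[-0.071,0.279,0.14],[0,0,0],70]
  ]
}}

```text
clock: 38.8
tool_pos: [0.5323, 0.0112, 0.2573]
orientation: [[-0.993, 0.114, 0.001], [0.114, 0.993, 0.0], [-0.001, 0.0, -1.0]]
ft_force: [0.2, 0.9, 0.5]
gripper_width: 0.79
```

Emit:
{"op": "move_arm", "data": {
  "motion": [
    [[-0.071,0.279,0.14],[0,0,0],70],
    [[-0.071,0.279,0.14],[0,0,0],70],
    [[-0.071,0.279,0.14],[0,0,0],70],
    [[-0.071,0.279,0.14],[0,0,0],70],
    [[-0.071,0.279,0.14],[0,0,0],70],
    [[0,0,0],[0,0,0],70],
    [[0,0,0],[0,0,0],70],
    [[0,0,0],[0,0,0],70],
    [[0,0,0],[0,0,0],70]
  ]
}}

```text
clock: 39.7
tool_pos: [0.48, 0.2179, 0.3606]
orientation: [[-0.993, 0.116, -0.001], [0.116, 0.993, -0.001], [0.001, -0.001, -1.0]]
ft_force: [0.4, 0.1, 1.0]
gripper_width: 0.806
```

```bash
python3 view.py w23; python3 -c "
from h import *;snap('scene','c23')"
```

```text
39.7 [0.48   0.2179 0.3606] [[-0.993, 0.116, -0.001], [0.116, 0.993, -0.001], [0.001, -0.001, -1.0]] [-0.782  0.07   0.288  1.525 -0.02   1.55   0.961] [0.4 0.1 1. ] 0.8056787304767392
wide_jar0 0.71 [  4.8 174.1] bbox 0 13 159 192
wide_jar0 0.57 [101.3 175.4] bbox 70 126 159 197
wide_jar0 0.56 [ 42.2 177.2] bbox 11 71 158 198
slim_jar0 0.79 [283.3 141. ] bbox 267 299 125 156
```

View pics/w23.png

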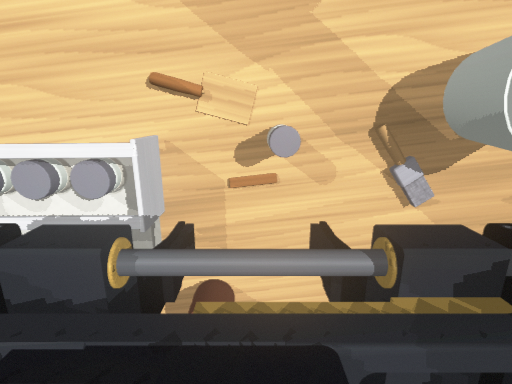

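View pics/c23.png

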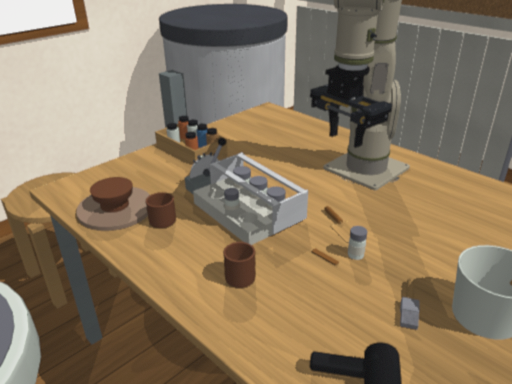

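```bash
python3 - <<'E'
from lid import *
lids(cv2.imread('pics/w23.png'),np.load('w23cam.npy',allow_pickle=True).item(),[(285,141)])
E
```

```text
[285 141] ell [284.8 141. ] [29.7 30.6] xy [0.4481 0.2691]
```

Emit:
{"op": "move_arm", "data": {
  "motion": [
    [[-0.0415,0.068,-0.24],[0,0,0.002],70],
    [[-0.0415,0.068,-0.24],[0,0,0],70],
    [[-0.0415,0.068,-0.24],[0,0,0],70],
    [[-0.0415,0.068,-0.24],[0,0,0],70],
    [[-0.0415,0.068,-0.24],[0,0,0],70],
    [[0,0,-0.185],[0,0,0],70],
    [[0,0,-0.185],[0,0,0],70],
    [[0,0,-0.185],[0,0,0],70],
    [[0,0,-0.185],[0,0,0],70],
    [[0,0,0],[0,0,0],70],
    [[0,0,0],[0,0,0],70],
    [[0,0,0],[0,0,0],70]
  ]
}}

```text
clock: 41.1
tool_pos: [0.4495, 0.271, 0.0717]
orientation: [[-0.994, 0.109, 0.002], [0.109, 0.994, 0.002], [-0.002, 0.002, -1.0]]
ft_force: [0.6, -0.5, -0.3]
gripper_width: 0.803
```

```bash
python3 - <<'E'
from held import *
st();held('w24',.023,.085)
E
```

```text
41.1 [0.4495 0.271  0.0717] [[-0.994, 0.109, 0.002], [0.109, 0.994, 0.002], [-0.002, 0.002, -1.0]] [-0.823  0.276  0.219  1.922 -0.073  0.949  0.892] [ 0.6 -0.5 -0.3] 0.8031963767884328
```

View pics/w24o.png

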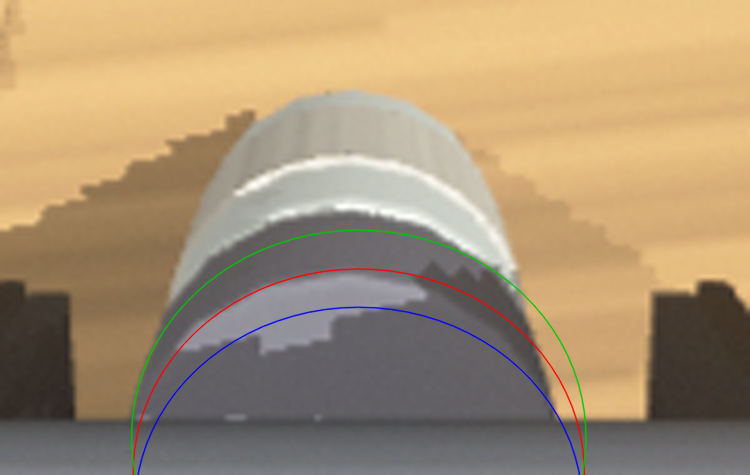

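Emit:
{"op": "move_arm", "data": {
  "motion": [
    [[0.005,-0.009,-0.015],[0,0,0],70],
    [[0,0,0],[0,0,0],30],
    [[0,0,0],[0,0,0],30],
    [[0,0,0],[0,0,0],30],
    [[0,0,0],[0,0,0],30],
    [[0,0,0],[0,0,0],30],
    [[0,0,0],[0,0,0],30]
  ]
}}

```text
clock: 41.85
tool_pos: [0.4493, 0.2692, 0.0679]
orientation: [[-0.994, 0.109, 0.0], [0.109, 0.994, 0.0], [-0.0, 0.0, -1.0]]
ft_force: [-0.0, 0.1, 1.2]
gripper_width: 0.524
```

```bash
python3 - <<'E'
from held import *
st();held('w25',.023,.085)
E
```

```text
41.85 [0.4493 0.2692 0.0679] [[-0.994, 0.109, 0.0], [0.109, 0.994, 0.0], [-0.0, 0.0, -1.0]] [-0.82   0.281  0.219  1.925 -0.075  0.943  0.896] [-0.   0.1  1.2] 0.5244146342349445
```

View pics/w25o.png

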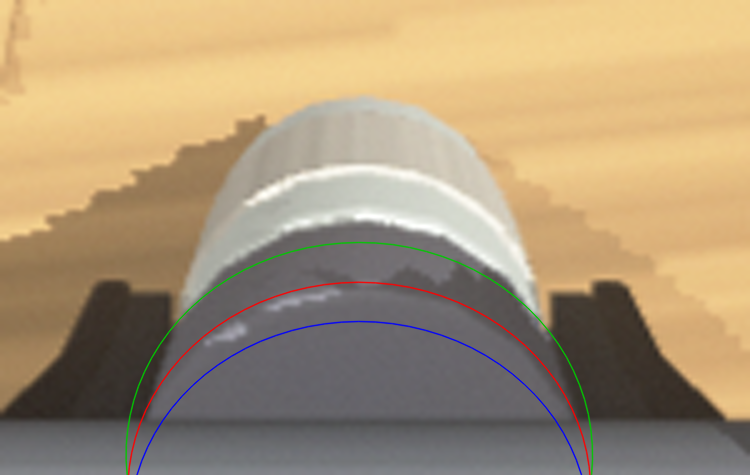

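Emit:
{"op": "move_arm", "data": {
  "motion": [
    [[0,0,0.222],[0,0,0],30],
    [[0,0,0.222],[0,0,0],30],
    [[0,0,0.222],[0,0,0],30],
    [[0,0,0.222],[0,0,0],30],
    [[0.1043,-0.2491,0],[0,0,0],30],
    [[0.1043,-0.2491,0],[0,0,0],30],
    [[0.1043,-0.2491,0],[0,0,0],30],
    [[0.1043,-0.2491,0],[0,0,0],30],
    [[0.1043,-0.2491,0],[0,0,0],30],
    [[0.1043,-0.2491,0],[0,0,0],30],
    [[0.1043,-0.2491,0],[0,0,0],30],
    [[0.1043,-0.2491,0],[0,0,0],30]
  ]
}}

```text
clock: 43.1
tool_pos: [0.5747, -0.0313, 0.2008]
orientation: [[-0.994, 0.109, -0.0], [0.109, 0.994, 0.0], [0.0, 0.0, -1.0]]
ft_force: [0.6, 0.8, -2.0]
gripper_width: 0.521
```

Emit:
{"op": "move_arm", "data": {
  "motion": [
    [[0,0,0],[0,0,-0.001],30],
    [[0,0,0],[0,0,0],30],
    [[0,0,0],[0,0,0],30]
  ]
}}

```text
clock: 43.4
tool_pos: [0.5742, -0.0286, 0.2007]
orientation: [[-0.994, 0.11, -0.001], [0.11, 0.994, 0.001], [0.001, 0.001, -1.0]]
ft_force: [0.5, 0.2, -1.8]
gripper_width: 0.519
```

Emit:
{"op": "move_arm", "data": {
  "motion": [
    [[0.002,-0.007,-0.2],[0,0,0],30],
    [[0,0,-0.2],[0,0,0],30],
    [[0,0,-0.11],[0,0,0],30],
    [[0,0,0],[0,0,0],30],
    [[0,0,0],[0,0,0],30]
  ]
}}

```text
clock: 43.9
tool_pos: [0.5749, -0.0299, 0.1251]
orientation: [[-0.994, 0.11, 0.0], [0.11, 0.994, 0.0], [-0.0, 0.0, -1.0]]
ft_force: [0.5, -0.2, -1.8]
gripper_width: 0.52
```

```bash
python3 - <<'E'
from ov import *
st();snap('wrist','w26');ov('w26','w26v','wrist',90,130,410,260,2.5,v=np.load('v3.npy'))
E
```

```text
43.9 [ 0.5749 -0.0299  0.1251] [[-0.994, 0.11, 0.0], [0.11, 0.994, 0.0], [-0.0, 0.0, -1.0]] [-0.417  0.333  0.468  1.755 -0.167  1.092  1.567] [ 0.5 -0.2 -1.8] 0.5195623281806382
```

View pics/w26v.png

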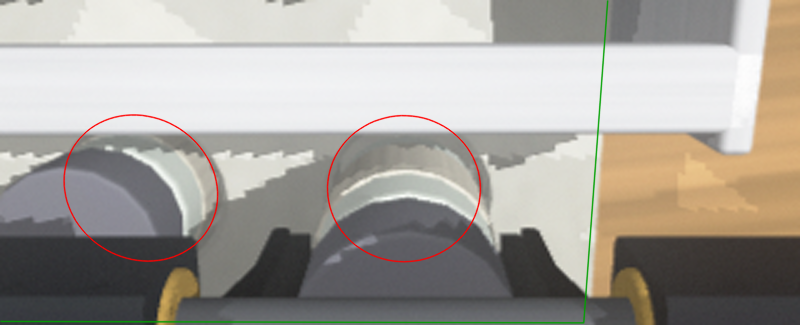

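Same relation as the last slim pocket. Lower.

Emit:
{"op": "move_arm", "data": {
  "motion": [
    [[-0.002,0.004,-0.05],[0,0,0],30],
    [[0,0,-0.05],[0,0,0],30],
    [[0,0,0],[0,0,0],30],
    [[0,0,0],[0,0,0],30]
  ]
}}

```text
clock: 44.35
tool_pos: [0.5744, -0.0302, 0.1094]
orientation: [[-0.994, 0.111, -0.0], [0.111, 0.994, 0.0], [0.0, 0.0, -1.0]]
ft_force: [0.4, 0.9, -1.8]
gripper_width: 0.519
```

Emit:
{"op": "move_arm", "data": {
  "motion": [
    [[0,0,-0.05],[0,0,0],30],
    [[0,0,-0.05],[0,0,0],30],
    [[0,0,-0.05],[0,0,0],30],
    [[0,0,0],[0,0,0],30],
    [[0,0,0],[0,0,0],30]
  ]
}}

```text
clock: 44.85
tool_pos: [0.5744, -0.0302, 0.0868]
orientation: [[-0.994, 0.111, -0.0], [0.111, 0.994, 0.0], [0.0, -0.0, -1.0]]
ft_force: [0.5, 0.6, -2.0]
gripper_width: 0.523
```

Emit:
{"op": "move_arm", "data": {
  "motion": [
    [[0,0,-0.038],[0,0,0],30],
    [[0,0,-0.006],[0,0,0],30],
    [[0,0,0],[0,0,0],30],
    [[0,0,0],[0,0,0],58],
    [[0,0,0],[0,0,0],58],
    [[0,0,0],[0,0,0],58],
    [[0,0,0.15],[0,0,0],58],
    [[0,0,0.3],[0,0,0],58],
    [[0,0,0.3],[0,0,0],58],
    [[-0.08,-0.12,0.25],[0,0,0],60],
    [[-0.16,-0.15,0.25],[0,0,0],60],
    [[-0.16,-0.15,0.25],[0,0,0],60]
  ]
}}

```text
clock: 46.05
tool_pos: [0.5135, -0.0941, 0.307]
orientation: [[-0.994, 0.111, 0.0], [0.111, 0.994, -0.0], [-0.0, -0.0, -1.0]]
ft_force: [0.8, -0.9, 0.9]
gripper_width: 0.69
```

Emit:
{"op": "move_arm", "data": {
  "motion": [
    [[-0.09,-0.12,0.25],[0,0,0],60],
    [[0,0,0.2],[0,0,0],60],
    [[0,0,0],[0,0,0],60],
    [[0,0,0],[0,0,0],60],
    [[0,0,0],[0,0,0],60],
    [[0,0,0],[0,0,0],60]
  ]
}}

```text
clock: 46.65
tool_pos: [0.5007, -0.1109, 0.3717]
orientation: [[-0.994, 0.111, -0.002], [0.111, 0.994, -0.0], [0.002, -0.0, -1.0]]
ft_force: [0.0, -0.1, -0.3]
gripper_width: 0.692
```

```bash
python3 - <<'E'
from ov import *
st();im=snap('wrist','w27');np.save('w27cam.npy',camera_model('wrist'),allow_pickle=True)
snap('scene','c27');snap('side','s27')
cv2.imwrite('pics/w27z.png',cv2.resize(im[70:240,50:400],None,fx=2.2,fy=2.2,interpolation=cv2.INTER_CUBIC))
a=cv2.imread('pics/c27.png')[130:250,170:320];cv2.imwrite('pics/c27z.png',cv2.resize(a,None,fx=5,fy=5,interpolation=cv2.INTER_CUBIC))
E
```

```text
46.65 [ 0.5007 -0.1109  0.3717] [[-0.994, 0.111, -0.002], [0.111, 0.994, -0.0], [0.002, -0.0, -1.0]] [-0.399  0.028  0.547  1.547 -0.014  1.572  1.608] [ 0.  -0.1 -0.3] 0.69202286990082
```

View pics/w27z.png

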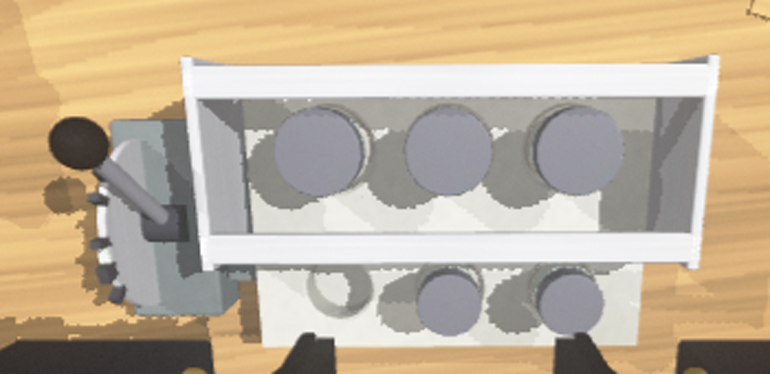

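View pics/c27z.png

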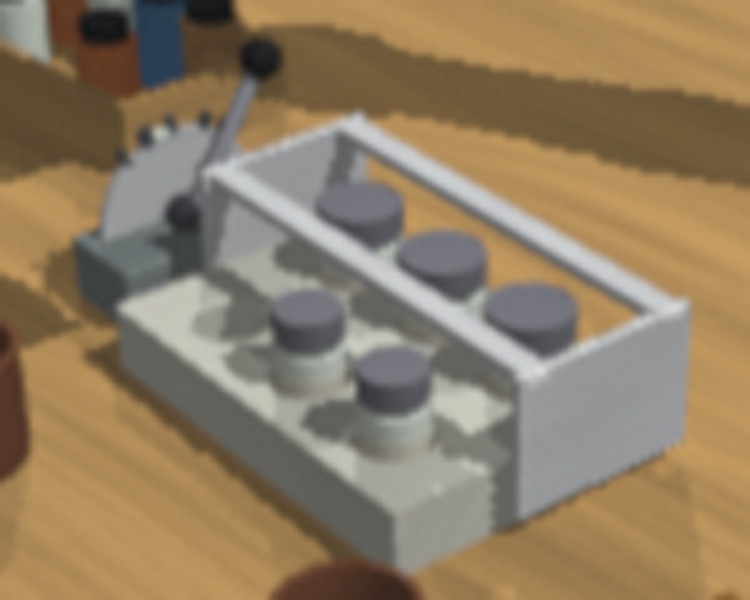

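View pics/s27.png

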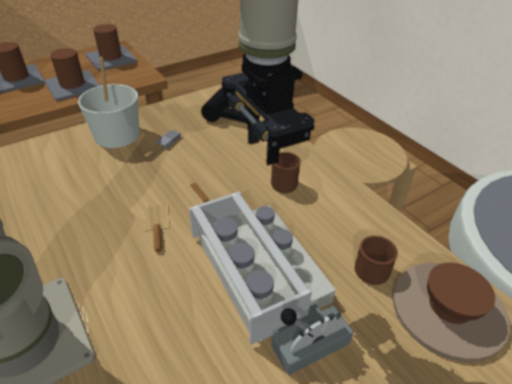

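```bash
python3 - <<'E'
from lid import *
m=np.load('w27cam.npy',allow_pickle=True).item()
s=np.array([(318,150),(447,150),(578,150),(448,302),(570,300)])/2.2+[50,70]
r=lids(cv2.imread('pics/w27.png'),m,s,z=.097)
v=np.load('v3.npy');c,sn=np.cos(v[2]),np.sin(v[2])
for (x,y),p in zip([(-.0525,-.086),(-.0525,0),(-.0525,.086),(.0525,0),(.0525,.086)],r):
    w=np.array([v[0]+c*x-sn*y,v[1]+sn*x+c*y]);print('off mm',((p[:2]-w)*1000).round(1))
    print('scene px pred home',proj('scene',[*w,.097])[0].round(1),'10mm high',proj('scene',[*w,.107])[0].round(1))
print(np.round([( (p)) for p in proj('scene',[[0,0,0]])],1))
E
```

```text
[195. 138.] ell [193.8 139. ] [38.  39.6] xy [ 0.4509 -0.1899]
[253. 138.] ell [253.8 138.5] [38.9 39.1] xy [ 0.4598 -0.104 ]
[313. 138.] ell [313.7 138.3] [37.7 40.2] xy [ 0.4689 -0.0183]
[254. 207.] ell [253.7 208.5] [27.1 29.2] xy [ 0.5647 -0.1156]
[309. 206.] ell [309.6 208.2] [26.6 28.7] xy [ 0.5736 -0.0303]
off mm [-0.3 -0.4]
scene px pred home [241.9 169.5] 10mm high [241.9 166.8]
off mm [-1.1  0.2]
scene px pred home [258.2 179.6] 10mm high [258.2 176.9]
off mm [-1.6  0.4]
scene px pred home [275.9 190.6] 10mm high [275.9 187.7]
off mm [-0.4  0.3]
scene px pred home [231.2 190.5] 10mm high [231.1 187.7]
off mm [-1.2  0.1]
scene px pred home [248.4 202.4] 10mm high [248.3 199.5]
[[366.2 167.8]]
```

Emit:
{"op": "move_arm", "data": {
  "motion": [
    [[-0.083,-0.222,-0.163],[0,0,0],60],
    [[-0.083,-0.222,-0.163],[0,0,0],60],
    [[-0.083,-0.222,-0.163],[0,0,0],60],
    [[-0.083,-0.222,-0.163],[0,0,0],60],
    [[-0.083,-0.222,-0.163],[0,0,0],60],
    [[-0.083,-0.222,-0.163],[0,0,0],60],
    [[0,0,0],[0,0,0],60],
    [[0,0,0],[0,0,0],60],
    [[0,0,0],[0,0,0],60],
    [[0,0,0],[0,0,0],60]
  ]
}}

```text
clock: 47.8
tool_pos: [0.4272, -0.3102, 0.2268]
orientation: [[-0.994, 0.109, 0.001], [0.109, 0.994, 0.0], [-0.001, 0.0, -1.0]]
ft_force: [-0.9, 0.7, 0.2]
gripper_width: 0.689
```

```bash
python3 - <<'E'
from h import *
st();snap('wrist','w28')
for x in tip_of('lever_knob','wrist'): print(x['score'],x['location'],at_z('wrist',x['location'],.152))
for x in tip_of('lever_knob','scene')[:1]: pass
E
```

```text
47.8 [ 0.4272 -0.3102  0.2268] [[-0.994, 0.109, 0.001], [0.109, 0.994, 0.0], [-0.001, 0.0, -1.0]] [-0.142  0.135  0.753  1.77  -0.097  1.273  2.096] [-0.9  0.7  0.2] 0.6894234424549859
0.67 [251.1, 207.5] [ 0.4263     -0.31092324  0.152     ]
```

View pics/w28.png

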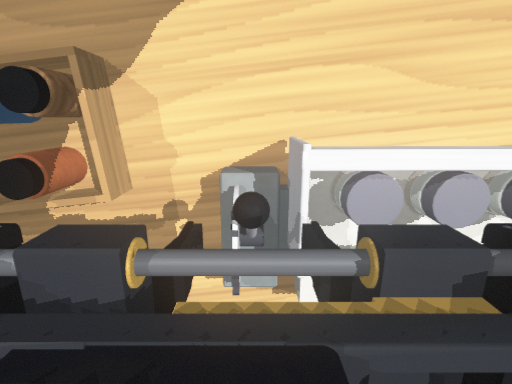

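Emit:
{"op": "move_arm", "data": {
  "motion": [
    [[-0.005,-0.005,-0.17],[0,0,0],60],
    [[0,0,-0.17],[0,0,0],60],
    [[0,0,-0.17],[0,0,0],60],
    [[0,0,0],[0,0,0],60],
    [[0,0,0],[0,0,0],20],
    [[0,0,0],[0,0,0],20],
    [[0,0,0],[0,0,0],20],
    [[0,0,0],[0,0,0],20],
    [[0,0,0],[0,0,0],20]
  ]
}}

```text
clock: 48.85
tool_pos: [0.426, -0.3108, 0.1502]
orientation: [[-0.994, 0.111, 0.001], [0.111, 0.994, 0.002], [-0.001, 0.002, -1.0]]
ft_force: [-2.3, 3.6, 9.1]
gripper_width: 0.332
```

Emit:
{"op": "move_arm", "data": {
  "motion": [
    [[0.0696,-0.0078,0.038],[0,0,0],20],
    [[0.0735,-0.0083,0.0313],[0,0,0],20],
    [[0.0755,-0.0085,0.024],[0,0,0],20],
    [[0.0782,-0.0088,0.016],[0,0,0],20],
    [[0.0788,-0.0089,0.0073],[0,0,0],20],
    [[0.0795,-0.0089,0],[0,0,0],20],
    [[0.0788,-0.0089,-0.0073],[0,0,0],20],
    [[0,0,0],[0,0,0],20],
    [[0,0,0],[0,0,0],20],
    [[0,0,0],[0,0,0],20]
  ]
}}

```text
clock: 49.85
tool_pos: [0.5073, -0.3197, 0.1667]
orientation: [[-0.994, 0.109, 0.002], [0.109, 0.994, 0.001], [-0.002, 0.001, -1.0]]
ft_force: [4.6, 3.6, 2.9]
gripper_width: 0.324
```

```bash
python3 - <<'E'
from h import *
st();v=np.load('v3.npy');c,s=np.cos(v[2]),np.sin(v[2])
T=np.array(arm.get_obs()['tool_pos']);d=T[:2]-v[:2];mx=c*d[0]+s*d[1];my=-s*d[0]+c*d[1];print('mixer frame',mx,my,'q from x',.65+np.arcsin(mx/.12))
im=snap('wrist','w29');a=snap('scene','c29')[130:250,170:320];cv2.imwrite('pics/c29z.png',cv2.resize(a,None,fx=5,fy=5,interpolation=cv2.INTER_CUBIC))
E
```

```text
49.85 [ 0.5073 -0.3197  0.1667] [[-0.994, 0.109, 0.002], [0.109, 0.994, 0.001], [-0.002, 0.001, -1.0]] [-0.075  0.382  0.707  1.659 -0.266  1.197  2.155] [4.6 3.6 2.9] 0.3235801836053623
mixer frame 0.017719467065547116 -0.2089859461701838 q from x 0.7982041678286189
```

View pics/c29z.png

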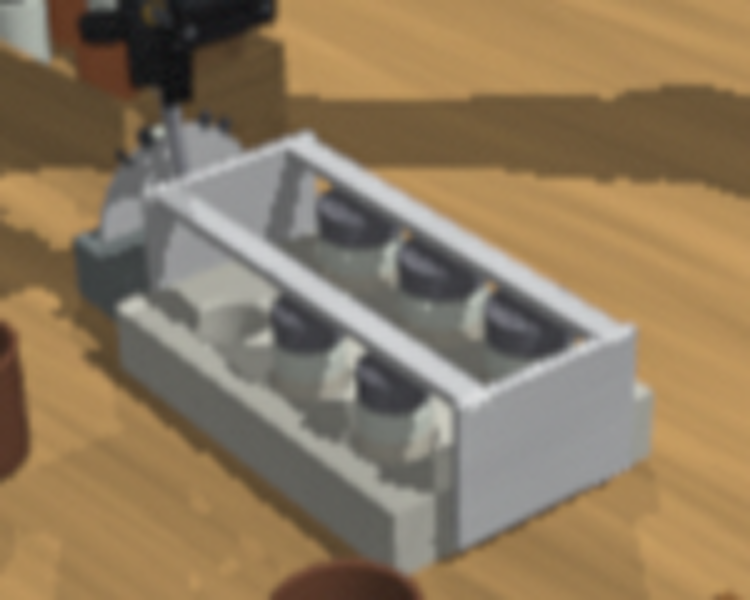

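View pics/w29.png

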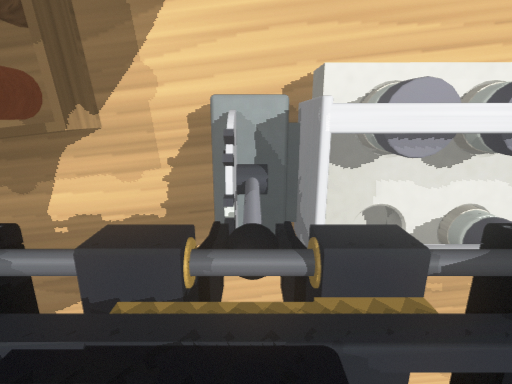

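Emit:
{"op": "move_arm", "data": {
  "motion": [
    [[0,0,0],[0,0,0],60],
    [[0,0,0],[0,0,0],60],
    [[0,0,0],[0,0,0],60],
    [[0,0,0.1],[0,0,0],60],
    [[0,0,0.25],[0,0,0],60],
    [[0,0,0.3],[0,0,0],60],
    [[-0.05,0.2,0.2],[0,0,0],60],
    [[-0.05,0.2,0.2],[0,0,0],60],
    [[-0.05,0.2,0.2],[0,0,0],60],
    [[0,0.2,0.2],[0,0,0],60],
    [[0,0.2,0.2],[0,0,0],60],
    [[0,0,0],[0,0,0],60]
  ]
}}

```text
clock: 51.15
tool_pos: [0.4843, -0.1676, 0.4184]
orientation: [[-0.994, 0.106, 0.007], [0.106, 0.994, 0.001], [-0.006, 0.002, -1.0]]
ft_force: [-0.4, -0.0, -0.7]
gripper_width: 0.69
```

Emit:
{"op": "move_arm", "data": {
  "motion": [
    [[0,0,0],[0,0,0],60],
    [[0,0,0],[0,0,0],60],
    [[0,0,0],[0,0,0],60],
    [[0,0,0],[0,0,0],60]
  ]
}}

```text
clock: 51.55
tool_pos: [0.4827, -0.1716, 0.413]
orientation: [[-0.994, 0.113, -0.001], [0.113, 0.994, -0.0], [0.001, -0.0, -1.0]]
ft_force: [-0.2, 0.2, 0.6]
gripper_width: 0.687
```

```bash
python3 - <<'E'
from h import *
st();v=np.load('v3.npy');c,s=np.cos(v[2]),np.sin(v[2])
W=lambda x,y,z:[v[0]+c*x-s*y,v[1]+s*x+c*y,z]
for cam in ('wrist','side','scene'):
    im=snap(cam,cam+'30')
    print(cam,[(t,[(round(x['score'],2),np.round(x['location'],1).tolist()) for x in tip_of(t,cam)[:2]]) for t in ('lever_knob','hold_notch')])
    for q in (.6,.7,.8,.9): print(q,proj(cam,W(.12*np.sin(q-.65),-.21,.05+.12*np.cos(q-.65)))[0].round(1))
    if cam=='wrist':
        for q in (.7,.8,.9):
            x=-.0525+.0643*(q-.8); p=proj(cam,[W(x+.01,.164,.113),W(x-.01,.164,.113),W(x-.01,-.164,.113),W(x+.01,-.164,.113)])
            cv2.polylines(im,[np.int32(p*8)],True,(0,0,255) if q==.8 else (0,200,0),1,cv2.LINE_AA,3)
        cv2.imwrite('pics/w30o.png',cv2.resize(im[60:260],None,fx=1.56,fy=1.56,interpolation=cv2.INTER_CUBIC))
E
```

```text
51.55 [ 0.4827 -0.1716  0.413 ] [[-0.994, 0.113, -0.001], [0.113, 0.994, -0.0], [0.001, -0.0, -1.0]] [-0.377  0.028  0.655  1.465 -0.017  1.656  1.734] [-0.2  0.2  0.6] 0.6865730353078211
wrist [('lever_knob', [(0.56, [150.3, 196.7])]), ('hold_notch', [(0.77, [151.4, 186.4])])]
0.6 [146.8 182.8]
0.7 [147.6 191.1]
0.8 [148.7 199.1]
0.9 [150.1 206.6]
side [('lever_knob', [(0.58, [326.8, 289.5])]), ('hold_notch', [(0.68, [324.1, 314.8])])]
0.6 [316.5 297.9]
0.7 [322.1 295.4]
0.8 [327.6 293.3]
0.9 [332.8 291.6]
scene [('lever_knob', [(0.59, [275.3, 216.3]), (0.42, [204.5, 140.8])]), ('hold_notch', [(0.57, [202.7, 153.9])])]
0.6 [207.8 140.6]
0.7 [204.8 141.6]
0.8 [201.7 142.9]
0.9 [198.8 144.6]
```

View pics/w30o.png

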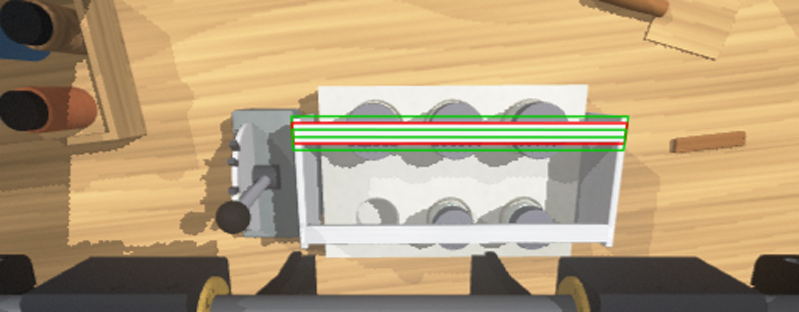

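View pics/side30.png

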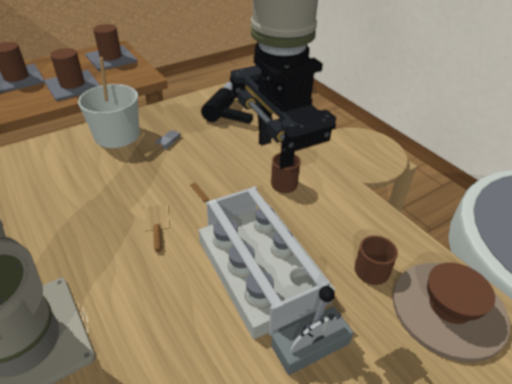

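View pics/scene30.png

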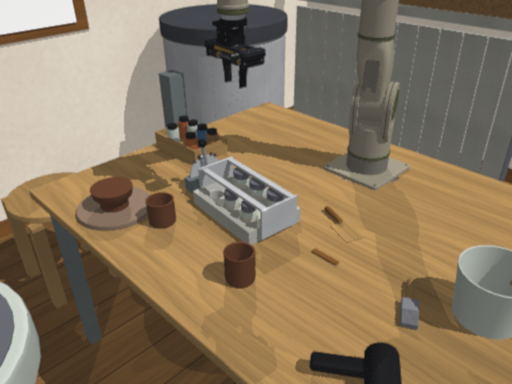

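```bash
python3 -c "
from workcell import hand_in
print(hand_in())"
```

```text
the job is handed in; nothing more can be done
None
```

I finished the task and handed it in about 52 s into the 210 s allowed. No verdict came back, so the checks below are all I have to go on.

**What I did:**
- I threw the lever to the load notch.
- I put all five jars present (three wide, two slim) into pockets of their own size.
- I threw the lever to the middle notch, let go and moved clear.

**Last checks:**
- **Jars:** before the final throw, the lid centres sat within about 2 mm of the pocket centres, at the height expected of a fully seated jar. After the throw I only looked at the pictures; the jars still stood in their pockets.
- **Lever:** the tool position at release gave about 0.80 rad. Afterwards the knob in the wrist and side pictures gave about 0.78 to 0.80, inside the 0.7 to 0.9 range.
- **Cups and robot:** both clay cups stood where they started in the scene and side pictures, and the gripper was well clear of everything.

**Where readings disagreed:**
- **First mixer fit:** it was about 6 mm off, because I took the picture before the arm had settled. I replaced it with settled wrist views and the pinched knob's position.
- **Side camera:** it still put the mixer about 5 mm away from that along its y.
- **Slim pockets:** the wrist view put them about 2.5 mm further along y, so I moved about 0.5 mm that way. All five jars went in without noticeable force.
- **Detector:** in the last scene picture its top-scored "lever_knob" was a false hit on the mixer. The next one fitted 0.7 to 0.8 rad.

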